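Set the batter mixer, mesh its beater and hold it down

TASK

On the buffet's mixer, first turn the dial until the sliding pointer stands at the steel mark tab. Then take the beater with the two wire loops (not the dough hook) out of its stand, turn it until its cross foot meshes with the cross slots of the drive in the bowl, slide it fully home, and push it on down against the spring, close to the bottom of its travel. Finish holding the beater with the gripper and still pressing it down; leave the dough hook, the cup and the jar where they are.

Things in the scene. Friction and masses are not known exactly. Their poses are not given: they have to be found in the camera images.
- mixer: White mixer base, fixed: 220 (x) by 370 mm (y from -255 to +115), top face 40 mm above the table. Origin on the table under the bowl's centre; x away from its front, y to its left, z up. Yaw within 20 degrees. Open steel bowl, rim 200 mm across and 100 mm above the table. Part y below -110 mm is the control panel: dial at x -40, y -180; pointer track at x 30 to 70 mm.
- dial (a joint): Angle of the black dial knob, 0 to 3.0 rad, growing as it is turned clockwise seen from above. It stays where it is left (friction about 0.04 N m). Gearing moves the pointer 24 mm per rad.
- dial_grip (a point): On the dial's vertical axis, the point to pinch: 37 mm above the panel (77 above the table). The grip bar is 42 mm long (along this frame's x), 14 mm thick (along y; pinch across y), 14 to 44 mm above the panel. The frame turns with the knob.
- pointer_tip (a point): Tip of the small aluminium pointer that slides in a black track on the panel along the mixer's y (72 mm of travel); a growing dial angle moves it to +y. It points to the mixer's +x, top 47 mm above the table. It starts 10 to 46 mm short of the mark, on its -y side. Only the dial moves it.
- mark_tip (a point): Tip of the fixed steel mark tab (28 mm long, 7 mm tall) on the panel beside the pointer track, pointing to the mixer's -x, towards the track; axes as the mixer's. The pointer is set when both tips have the same mixer-y; about 2 mm remain between them in x.
- beater: Loose beater, 108 mm tall, about 160 g. Origin: centre of the foot's underside; z up the stem. Foot: steel cross of two bars 30 x 6 mm along its x and y, 16 mm tall, lowest 4 mm slimmer (26 x 4). Collar 42 mm across at 16 to 21 mm, hub 16 mm across. Two wire loops reach 45 mm out on +x and -x, at 23 to 71 mm. It starts upright in its stand, origin 8 mm above the table, any yaw.
- beater_grip (a point): Centre of the beater's flat grey grip: 36 mm along x, 14 mm thick along y (pinch across y from above), 76 to 108 mm above the beater's origin; this point is 92 mm above it. Axes as the beater's.
- hook: Dough hook, the wrong attachment: same foot, collar, grip and origin as the beater, but a single thick curved arm (12 mm bar, hooked downwards, 44 mm out on +x only) instead of the two thin wire loops. It stands in the other stand.
- stand_a: White fixed ring in which the beater starts, foot in the hole, collar on the rim: 64 mm outside, 37 mm hole, 24 mm tall. Origin on its axis at the table. The two stands change places.
- stand_b: The same kind of ring, holding the dough hook.
- drive_top (a point): Centre of the top face of the drive in the bowl's middle: 40 mm square block, top 74 mm above the table when up. Two crossed slots 8.5 mm wide, 18 mm deep, open at the ends, along this frame's x and y: the foot fits at any multiple of 90 degrees. Its angle varies; it does not yield to twisting. Beater home: its origin 16 mm below this point, collar on the face. Unmeshed: origin at this height.
- drive (a joint): How far the drive is pushed down, in m, 0 to 0.010. Spring: it starts to move at about 5 N and meets the bottom stop at about 11 N; it rises when released. The beater's weight alone does not move it.
- cup: White plastic cup, 72 mm across, 70 mm tall, a bystander. Origin at the centre of its underside.
- jar: Jam jar, 68 mm across, 90 mm tall, a bystander. Origin at the centre of its underside.
Mind the look-alikes: they are no part of the job. What is shaped like the beater but green is not meant.

How it is judged:
By the outcome, as a careful person would: the job done as asked, in the order asked, and still so for the second after the job is handed in, while the arm keeps its last pose, push and grip.
It also fails if it takes over 70 s, if anything falls off the work surface, if the arm or the gripper's body presses on something with over 40 N, if the wrist force passes 120 N, or if a joint passes its speed limit or range.

ROBOT

A 7-joint arm with a two-finger parallel gripper is mounted at the origin on the work surface. World frame = base frame: x ahead of the robot, y to its left, z up, the work surface at z = 0. Lengths are in m, angles in rad, forces in N, time in s.
With the tool pointing down it reaches from about 0.425 to 0.925 m from the base axis. Payload 6.8 kg.
Tool frame: the origin (TCP) lies at the centre of the arm's flange, where the gripper is bolted on; the fingertips stand 173 mm ahead of it and the grasp point (between the pads) lies 155 mm ahead of it (r.hold_point_z is the distance from the TCP to the grasp point, in m); z points along the fingers, x is the direction in which the jaws open and shut, and the axes are right-handed (so a half turn about z gives the same grasp; the last joint's range is limited). The gripper opens to 85 mm and grips with 20 to 120 N. Pads are 22 mm wide; open, the fingers measure 114 mm over their backs; the gripper's body (76 mm by 85 mm) begins 54 mm behind the grasp point. The pads swing forward as they close: fully open they stand 13 mm farther back than shut.
Start: joints at [-1.414, 0.477, 0.022, 1.555, -0.011, 1.109, -0.083], TCP at [0.177, 0.651, 0.405] pointing down, gripper open.
Joint ranges: [-2.96, 2.96], [-0.34, 2.1], [-1.41, 1.46], [0.24, 2.44], [-1.37, 4.51], [0.17, 1.92], [-2.96, 2.96]. Speed limits (rad/s): [2.39, 2.39, 3.14, 3.14, 3.14, 3.14, 3.14].

INTERFACE

Orientations are given as a rotation vector (axis times angle).
In Python, from bench import r gives the robot as it stands.
- The arm moves only by the tool apply_moves, never from a script. Its arguments are lists of equal length, an entry for each row: "dp": the shift along the tool's x, y, z scaled (see below), a list of three; "twist": the turn, a rotation vector about the tool's x, y, z scaled (see below), a list of three; "jaw": the closure in counts, from 0 (fully open) to 255 (shut). In form: {"dp": [[x, y, z], ...], "twist": [[rx, ry, rz], ...], "jaw": [jaw, ...]}. A call has 1 to 20 rows; each row shifts and turns the pose as measured when the row begins, along the tool's axes as they then stand; what a row does not reach is not made up. The controller multiplies each number of a shift by 12 cm and each number of a turn by 120 degrees. A row lasts 1/10 s, in which the tool goes at most 50 mm and 8.59 degrees, less where a joint would pass 70% of its speed; a pose out of reach is approached as far as the arm can. A call with a number of a shift or a turn outside -1 to 1 is refused whole. A call with a gripper value outside its range is refused whole. The fingers move at their own pace and stop on an object; "grip_force" is the grip in N (left out, the last holds). Time passes only in rows, so rows that do not move let the fingers close. It gives the time, the measured TCP pose, the force and the opening at its end, in the units of the state.
- r.get_obs(): the state, without advancing time (a new reading comes with each control period).
- r.grab_frame(name): name is "scene" or "top" or "wrist"; returns a dict with "color" (420x560x3 uint8, red, green, blue), "z_map" (420x560 float32, m along the optical axis (not along the pixel's ray), 0 where there is no reading), "intrinsics" (3x3 intrinsics, pixels), "R" (3x3) and "t" (3): a world point X has camera coordinates R X + t; the wrist camera has in their place "hand_eye" (4x4, takes a point from camera to tool coordinates, whose origin is the TCP and whose axes are the tool frame's). Camera axes: x right, y down, z forward; pixel columns grow to the right and rows downward; lengths in m; the calibration is good to about 2 mm. The wrist camera is an equidistant fisheye: a pixel r from the principal point sees the ray r / f radians off the axis. A picture is of the moment at which its call begins: read the wrist's pose just before it.
- r.hand_in(): hands the job in, once; it reports no verdict.
The state is a dict: "clock": time; "joints": joint angles; "qvel": joint speeds; "tau": joint torques, N m; "tcp_pos": TCP position; "orientation": TCP orientation; "contact_force": force on the tool from outside, world axes, zero at the start; "moment": the same for the moment, N m; "grip_width": finger opening in m.
Only numpy, scipy, OpenCV 4.12 (cv2) and the standard library are available. Lean on these libraries where they do the work, as an engineer would, in place of code of your own. Each camera call takes 0.05 s, during which the arm holds its last target.

## Working session

There is one attempt and no reset: what is moved stays moved. The work goes in short steps, Python scripts to look and compute and a tool call to move; the robot and the scene stay as the last step left them, time stands still between calls to the robot, and variables do not carry over. Pictures are saved under pics/ and viewed, and the job is handed in when it is done.

Besides the shell and the picture viewer there is one more tool, called after ">>>" as name(argument=value, ...) on one line, values as JSON. apply_moves: Moves the arm, as the interface text tells. Shifts and turns lie within -1 to 1; 1 stands for 12 cm of shift or 120 degrees of turn. Its arguments: {"type":"object","properties":{"dp":{"type":"array"},"twist":{"type":"array"},"jaw":{"type":"array"},"grip_force":{"type":"number"}},"required":["dp","twist","jaw"]}

```bash
ls; mkdir -p pics; cat > h.py <<'E'
import numpy as np, cv2
from scipy.spatial.transform import Rotation as Rot
from bench import r
def grab(n):
    o=r.get_obs(); f=r.grab_frame(n); f['obs']=o; return f
def save(f,name,box=None,k=1):
    im=f['color'][:,:,::-1]
    if box: im=im[box[1]:box[3],box[0]:box[2]]
    im=cv2.resize(im,None,fx=k,fy=k,interpolation=cv2.INTER_CUBIC); cv2.imwrite('pics/'+name+'.png',im)
def w(f,u,v,z=None):
    K=f['intrinsics']; R=np.array(f['R']);t=np.array(f['t'])
    d=np.array([(u-K[0,2])/K[0,0],(v-K[1,2])/K[1,1],1.])
    c=-R.T@t; dw=R.T@d
    s=f['z_map'][int(round(v)),int(round(u))] if z is None else (z-c[2])/dw[2]
    return c+s*dw
E
python3 - <<'E'
from h import *
for n in ['scene','top','wrist']:
    f=grab(n); save(f,n+'0'); np.save(n+'0.npy',f,allow_pickle=True)
    print(n,f['intrinsics'].tolist(), [np.round(np.array(f[k]),3).tolist() for k in f if k in('R','t','hand_eye')])
o=r.get_obs(); print(o)
print(r.hold_point_z)
E
```

```text
pics
scene [[466.3668030201211, 0.0, 284.54808652823874], [0.0, 466.3668030201211, 206.88880681810076], [0.0, 0.0, 1.0]] [[[0.486, 0.874, -0.014], [0.622, -0.357, -0.696], [-0.614, 0.33, -0.717]], [-0.323, -0.271, 1.449]]
top [[395.35549144856117, 0.0, 280.69035145389984], [0.0, 395.35549144856117, 209.9242466729307], [0.0, 0.0, 1.0]] [[[-0.019, -1.0, -0.013], [-0.981, 0.021, -0.193], [0.193, 0.009, -0.981]], [0.081, 0.551, 0.822]]
wrist [[325.19226210127806, 0.0, 276.4295262533211], [0.0, 325.19226210127806, 209.42432076351423], [0.0, 0.0, 1.0]] [[[1.0, 0.0, -0.0, -0.0], [-0.0, 0.956, 0.293, -0.076], [0.0, -0.293, 0.956, 0.032], [0.0, 0.0, 0.0, 1.0]]]
{'clock': 0.15, 'joints': array([-1.41410529,  0.47765218,  0.02237726,  1.55619421, -0.01145111,
        1.10927969, -0.08309826]), 'qvel': array([-0.00017131, -0.00268908,  0.00097618, -0.0031256 ,  0.000759  ,
        0.00040056, -0.00100565]), 'tau': array([ 2.82327906e-03, -5.96924686e+01,  1.61025893e+00, -2.81493527e+01,
        1.26266238e-02,  6.47370398e-03, -1.19593892e-05]), 'tcp_pos': array([0.17661171, 0.65128267, 0.40393407]), 'orientation': array([ 2.49446404e+00,  1.90817675e+00, -1.59245621e-03]), 'contact_force': array([-0.75902685, -0.18278179,  0.12002612]), 'moment': array([-0.01141956,  0.03152734, -0.01037109]), 'grip_width': 0.08533841512853052}
0.1547
```

View pics/scene0.png

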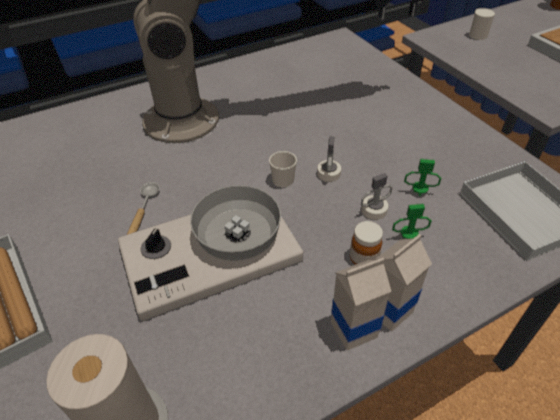

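View pics/top0.png

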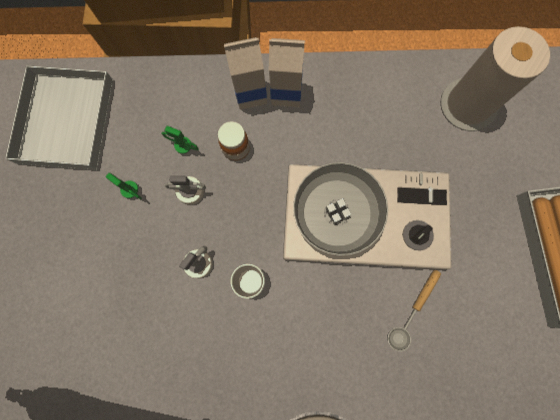

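View pics/wrist0.png

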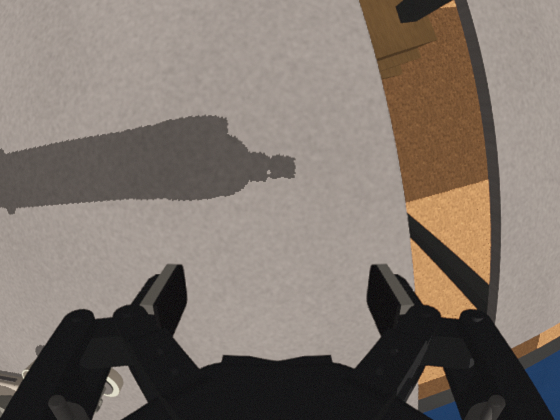

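The top view shows the mixer with its bowl at (340,210), dial at (420,235) and track at (422,195). Grey attachments stand at (187,187) and (198,262), and green decoys at (125,186) and (180,140). I'll zoom in.

```bash
python3 - <<'E'
from h import *
f=np.load('top0.npy',allow_pickle=True).item(); s=np.load('scene0.npy',allow_pickle=True).item()
a=cv2.resize(f['color'][150:300,140:280,::-1],None,fx=4,fy=4,interpolation=cv2.INTER_CUBIC)
cv2.imwrite('pics/t_att.png',a)
save(f,'t_mix',(280,155,460,275),4.4)
save(s,'s_att',(310,130,450,250),5)
save(s,'s_mix',(110,180,310,310),4)
E
```

```text
(no output)
```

View pics/t_att.png

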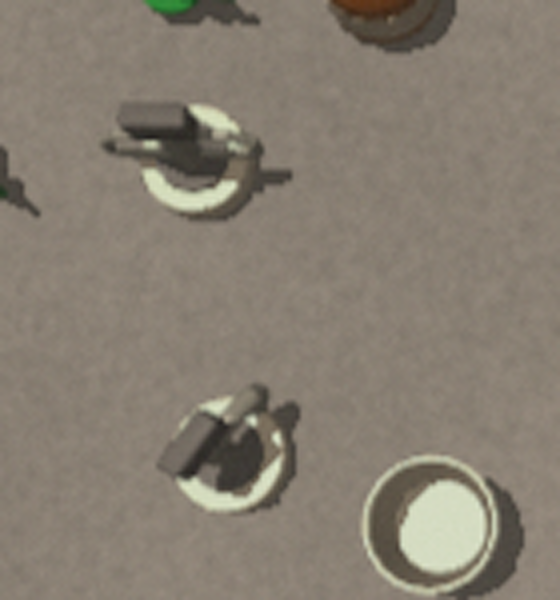

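View pics/t_mix.png

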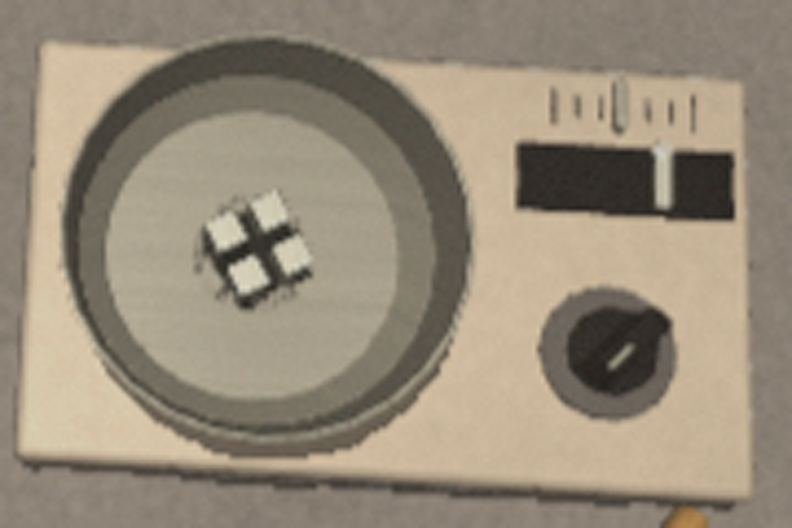

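View pics/s_att.png

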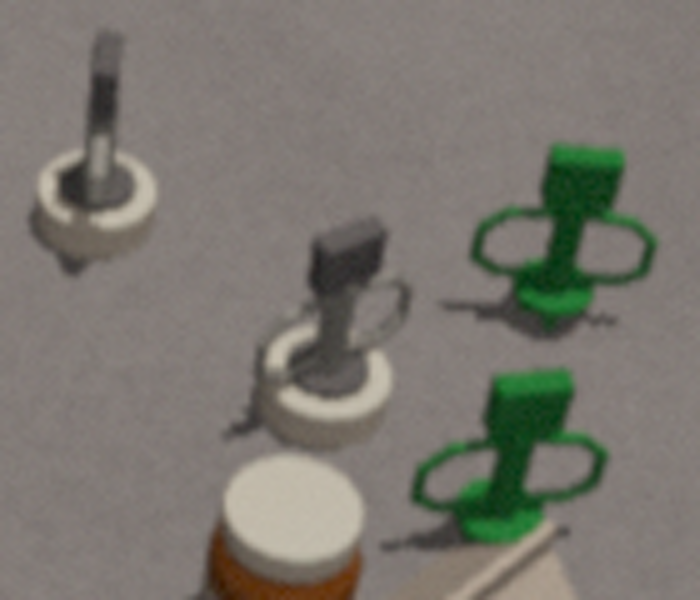

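View pics/s_mix.png

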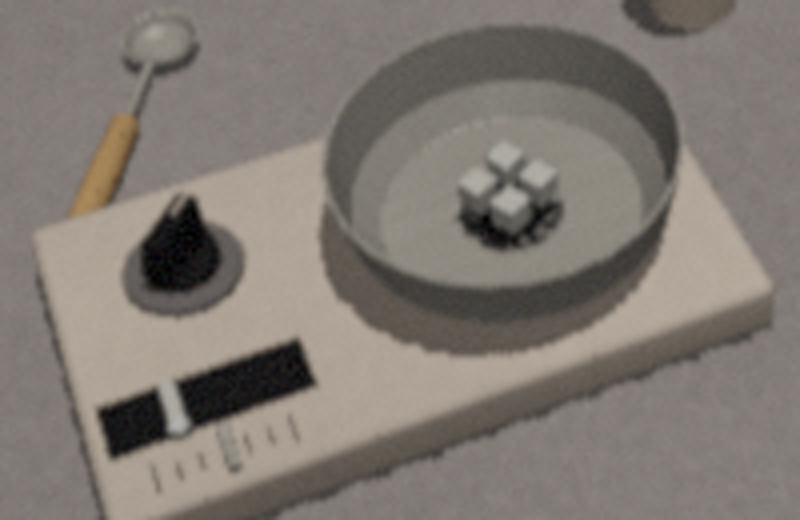

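```bash
cat >> h.py <<'E'
def cloud(f):
    K=f['intrinsics']; R=np.array(f['R']);t=np.array(f['t']); z=f['z_map']
    v,u=np.mgrid[:420,:560]
    P=np.stack([(u-K[0,2])/K[0,0]*z,(v-K[1,2])/K[1,1]*z,z],-1)
    return (P-t)@R
E
python3 - <<'E'
from h import *
for n in ['top','scene']:
    f=np.load(n+'0.npy',allow_pickle=True).item(); P=cloud(f); ok=f['z_map']>0
    print(n,'cam',-np.array(f['R']).T@f['t'])
    if n=='top': print('table', np.median(P[300:400,300:380,2]))
    reg=np.zeros_like(ok)
    if n=='top': reg[140:285,275:465]=1
    else: reg[170:315,110:310]=1
    m=reg&ok&(abs(P[...,2]-.04)<.006)
    c=(f['color'].astype(int).sum(-1)>0)
    pts=P[m][:,:2].astype(np.float32)
    rect=cv2.minAreaRect(pts); print(m.sum(),rect, np.median(P[m][:,2]))
    print(cv2.boxPoints(rect))
    # rim
    m=reg&ok&(P[...,2]>.095)&(P[...,2]<.106); q=P[m]; 
    A=np.c_[2*q[:,:2],np.ones(len(q))]; s=np.linalg.lstsq(A,(q[:,:2]**2).sum(1),rcond=None)[0]
    print('rim',len(q),s[:2],np.sqrt(s[2]+s[0]**2+s[1]**2))
    m=reg&ok&(P[...,2]>.066)&(P[...,2]<.078)
    q=P[m]; q=q[np.hypot(q[:,0]-s[0],q[:,1]-s[1])<.035]; print('drive',len(q),q.mean(0), cv2.minAreaRect(q[:,:2].astype(np.float32)))
f=np.load('top0.npy',allow_pickle=True).item();g=np.load('scene0.npy',allow_pickle=True).item()
T=lambda a,b:(280+a/4.4,155+b/4.4)
for nm,(a,b),z in [('ptr tip',(662,150),.047),('mark tip',(619,130),.047),('dial base',(609,353),.04),('drive c',(260,246),.074),('c00',(42,42),.04),('c10',(743,82),.04)]:
    u,v=T(a,b); print(nm,(u,v),w(f,u,v,z))
S=lambda a,b:(110+a/4,180+b/4)
for nm,(a,b),z in [('ptr tip',(180,430),.047),('mark tip',(227,424),.047),('dial base',(184,266),.04),('drive c',(509,185),.074),('cleft',(36,236),.04),('cright',(772,292),.04)]:
    u,v=S(a,b); print(nm,(u,v),w(g,u,v,z))
E
```

```text
top cam [0.38336231 0.06161157 0.91338576]
table -0.0006067034888198541
11567 ((0.5416324138641357, -0.1246785968542099), (0.36921918392181396, 0.21958093345165253), 85.53203582763672) 0.04006013868786023
[[ 0.41779417 -0.3001743 ]
 [ 0.63670784 -0.31728005]
 [ 0.66547066  0.0508171 ]
 [ 0.446557    0.06792286]]
rim 543 [ 0.54723376 -0.0551188 ] 0.09747631424516756
drive 231 [ 0.54686764 -0.05498914  0.07295339] ((0.5472561120986938, -0.055477872490882874), (0.04004553705453873, 0.04070821776986122), 24.960269927978516)
scene cam [ 1.21482468 -0.29149381  0.84651179]
8931 ((0.5180349349975586, -0.07629673182964325), (0.46457982063293457, 0.27795547246932983), 85.67356872558594) 0.04136332682669419
[[ 0.3619296  -0.2974404 ]
 [ 0.639093   -0.31840903]
 [ 0.6741403   0.14484695]
 [ 0.3969769   0.16581556]]
rim 582 [ 0.54711863 -0.05571354] 0.09745753380314064
drive 236 [ 0.54847454 -0.056449    0.07316562] ((0.5463273525238037, -0.055722568184137344), (0.04171682149171829, 0.042700834572315216), 24.250728607177734)
ptr tip (430.45454545454544, 189.0909090909091) [ 0.59443217 -0.26744747  0.047     ]
mark tip (420.68181818181813, 184.54545454545453) [ 0.60542921 -0.24652029  0.047     ]
dial base (418.4090909090909, 235.22727272727272) [ 0.49173223 -0.23398989  0.04      ]
drive c (339.09090909090907, 210.9090909090909) [ 0.54371339 -0.056569    0.074     ]
c00 (289.54545454545456, 164.54545454545453) [0.66127825 0.04739592 0.04      ]
c10 (448.8636363636364, 173.63636363636363) [ 0.63144864 -0.31516847  0.04      ]
ptr tip (155.0, 287.5) [ 0.60025755 -0.26750151  0.047     ]
mark tip (166.75, 286.0) [ 0.60869669 -0.24518402  0.047     ]
dial base (156.0, 246.5) [ 0.48975192 -0.23066085  0.04      ]
drive c (237.25, 226.25) [ 0.55410909 -0.05706677  0.074     ]
cleft (119.0, 239.0) [ 0.42653341 -0.29713111  0.04      ]
cright (303.0, 253.0) [0.66855092 0.04552424 0.04      ]
```

Two-loop attachment: top (187,188), scene (377,195). That is the beater. The one at (198,262) has a single curved arm, so it is the hook, and the green ones are decoys. The mixer yaw is -4.5°, its origin is (0.547,-0.055), and the drive is at about 25°. These agree between the rectangle, the rim fit and the given sizes. Now I'll move towards the dial.

>>> apply_moves(dp=[[-0.2, 0.33, 0], [-0.2, 0.33, 0], [-0.2, 0.33, 0], [-0.2, 0.33, 0], [-0.2, 0.33, 0], [-0.2, 0.33, 0], [-0.2, 0.33, 0], [-0.2, 0.33, 0]], twist=[[0, 0, 0], [0, 0, 0], [0, 0, 0], [0, 0, 0], [0, 0, 0], [0, 0, 0], [0, 0, 0], [0, 0, 0]], jaw=[0, 0, 0, 0, 0, 0, 0, 0])

```text
clock: 0.95
tcp_pos: [0.4341, 0.3804, 0.4002]
orientation: [-2.477, -1.928, 0.009]
contact_force: [1.5, 0.0, -0.1]
grip_width: 0.0853
```

```bash
cat >> h.py <<'E'
def plan(x,y,z,psi=None):
    o=r.get_obs(); R=Rot.from_rotvec(o['orientation']).as_matrix(); p=o['tcp_pos']
    d=R.T@(np.array([x,y,z])-p); cur=np.degrees(np.arctan2(R[1,0],R[0,0]))
    print('p',p.round(4),'psi %.1f'%cur,'tilt z',R[:,2].round(4),'d tool mm',(d*1e3).round(1),'units',(d/.12).round(3),'total %.3f'%np.linalg.norm(d),'joints',o['joints'].round(2))
    if psi is not None:
        Rd=np.array([[np.cos(np.radians(psi)),np.sin(np.radians(psi)),0],[np.sin(np.radians(psi)),-np.cos(np.radians(psi)),0],[0,0,-1]])
        rv=np.degrees(Rot.from_matrix(R.T@Rd).as_rotvec()); print('twist deg',rv.round(2),'units',(rv/120).round(4))
    print('F',o['contact_force'].round(2),'w',o['grip_width'],'t',o['clock'])
E
python3 - <<'E'
from h import *
plan(.493,-.231,.32,44)
E
```

```text
p [0.4341 0.3804 0.4002] psi 75.8 tilt z [-0.0059 -0.0014 -1.    ] d tool mm [-578.   207.7   80.7] units [-4.817  1.73   0.672] total 0.619 joints [-0.93  0.32  0.13  1.81 -0.05  1.02  0.54]
twist deg [-0.25  0.24 31.79] units [-0.0021  0.002   0.2649]
F [ 1.47  0.04 -0.13] w 0.08534243101922237 t 0.95
```

>>> apply_moves(dp=[[-0.37, 0.133, 0.05], [-0.37, 0.133, 0.05], [-0.37, 0.133, 0.05], [-0.37, 0.133, 0.05], [-0.37, 0.133, 0.05], [-0.37, 0.133, 0.05], [-0.37, 0.133, 0.05], [-0.37, 0.133, 0.05], [-0.37, 0.133, 0.05], [-0.37, 0.133, 0.05], [-0.37, 0.133, 0.05], [-0.37, 0.133, 0.05], [0, 0, 0], [0, 0, 0]], twist=[[0, 0, 0], [0, 0, 0], [0, 0, 0], [0, 0, 0], [0, 0, 0], [0, 0, 0], [0, 0, 0], [0, 0, 0], [0, 0, 0], [0, 0, 0], [0, 0, 0], [0, 0, 0], [0, 0, 0.07], [0, 0, 0.07]], jaw=[0, 0, 0, 0, 0, 0, 0, 0, 0, 0, 0, 0, 0, 0])

```text
clock: 2.35
tcp_pos: [0.4872, -0.2154, 0.3258]
orientation: [2.743, 1.527, -0.002]
contact_force: [-0.2, 1.0, -0.3]
grip_width: 0.0853
```

```bash
python3 - <<'E'
from h import *
plan(.493,-.231,.32,44)
f=grab('wrist'); save(f,'wr1'); np.save('wr1.npy',f,allow_pickle=True)
E
```

```text
p [ 0.4872 -0.2154  0.3258] psi 58.2 tilt z [ 0.     -0.0022 -1.    ] d tool mm [-10.2  13.2   5.8] units [-0.085  0.11   0.048] total 0.018 joints [-0.09  0.37  0.48  2.   -0.22  0.83  1.53]
twist deg [ 0.08  0.1  14.22] units [0.0007 0.0008 0.1185]
F [-0.2   0.95 -0.35] w 0.0852977097016953 t 2.35
```

View pics/wr1.png

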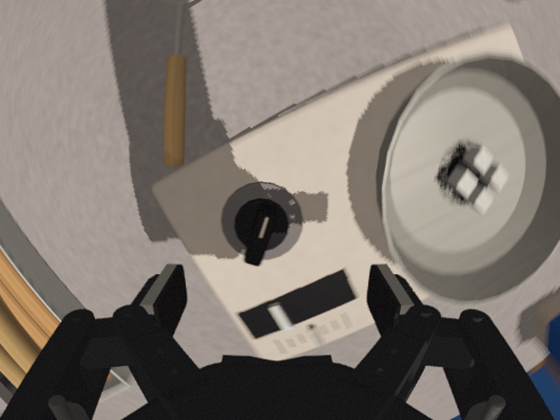

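```bash
cat >> h.py <<'E'
def wproj(f,X):
    o=f['obs'];R=Rot.from_rotvec(o['orientation']).as_matrix();H=np.array(f['hand_eye']);K=f['intrinsics']
    pt=R.T@(np.asarray(X,float)-o['tcp_pos']); c=H[:3,:3].T@(pt-H[:3,3])
    th=np.arctan2(np.hypot(c[0],c[1]),c[2]); n=np.hypot(c[0],c[1]); return K[0,2]+K[0,0]*th*c[0]/n,K[1,2]+K[1,1]*th*c[1]/n
def wray(f,u,v,z):
    o=f['obs'];R=Rot.from_rotvec(o['orientation']).as_matrix();H=np.array(f['hand_eye']);K=f['intrinsics']
    a=np.array([(u-K[0,2])/K[0,0],(v-K[1,2])/K[1,1]]);th=np.hypot(*a)
    c=np.r_[a/th*np.sin(th),np.cos(th)]; d=R@H[:3,:3]@c; C=R@H[:3,3]+o['tcp_pos']
    return C+d*(z-C[2])/d[2]
yaw=np.radians(-4.47); MO=np.array([.5471,-.0549])
MR=np.array([[np.cos(yaw),-np.sin(yaw)],[np.sin(yaw),np.cos(yaw)]])
def m2w(x,y,z): return np.r_[MO+MR@[x,y],z]
def w2m(X): return np.r_[MR.T@(np.asarray(X)[:2]-MO),X[2]]
E
python3 - <<'E'
from h import *
f=np.load('wr1.npy',allow_pickle=True).item()
for nm,X in [('dial top',m2w(-40,-180,84)/1),]: pass
for nm,(x,y,z) in [('dialtop',(-.04,-.18,.084)),('dialbase',(-.04,-.18,.04)),('drive',(0,0,.074)),('corner',(-.11,-.255,.04)),('track0',(.03,-.19,.042))]:
    print(nm,np.round(wproj(f,m2w(x,y,z)),1))
im=f['color'][150:390,200:440,::-1]; im=np.clip(im.astype(float)*1.6,0,255).astype(np.uint8)
cv2.imwrite('pics/wr1c.png',cv2.resize(im[:120+70,:],None,fx=3.2,fy=3.1,interpolation=cv2.INTER_CUBIC))
E
```

```text
dialtop [263.  243.3]
dialbase [265.2 222.5]
drive [487.4 179.4]
corner [148.8 190.7]
track0 [291.9 292.9]
```

View pics/wr1c.png

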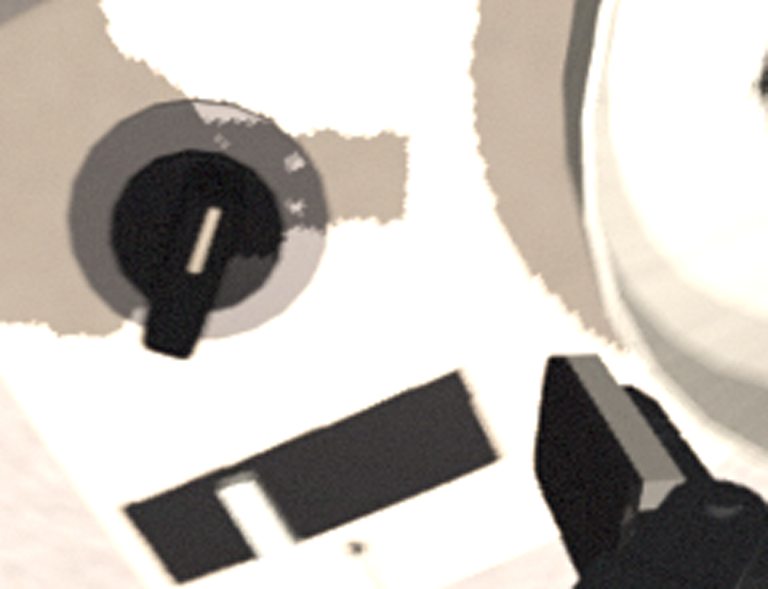

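```bash
python3 - <<'E'
from h import *
f=np.load('wr1.npy',allow_pickle=True).item()
C=lambda a,b:(200+a/3.2,150+b/3.1)
P=[wray(f,*C(a,b),.084) for a,b in [(212,210),(194,272),(143,348),(190,358),(167,353)]]
for p in P: print(p.round(4), w2m(p).round(4))
d=P[1]-P[0]; print(np.degrees(np.arctan2(d[1],d[0])))
d=P[3]-P[2]; print('end edge',np.degrees(np.arctan2(d[1],d[0])),np.linalg.norm(d))
for z in (.084,):
  e=P[4]; ax=(P[1]-P[0]); ax/=np.linalg.norm(ax); print('centre from end',(e-ax*.021).round(4), m2w(-.04,-.18,.084))
print('base',wray(f,*C(198,218),.04))
# line on bar sides: left edge & right edge of bar
E
```

```text
[ 0.4784 -0.2192  0.084 ] [-0.0557 -0.1691  0.084 ]
[ 0.4888 -0.2304  0.084 ] [-0.0445 -0.1795  0.084 ]
[ 0.4988 -0.2505  0.084 ] [-0.0329 -0.1988  0.084 ]
[ 0.5065 -0.2429  0.084 ] [-0.0258 -0.1906  0.084 ]
[ 0.5027 -0.2466  0.084 ] [-0.0293 -0.1946  0.084 ]
-47.25037693613024
end edge 44.88363895055152 0.010828962022785105
centre from end [ 0.4885 -0.2312  0.084 ] [ 0.49319299 -0.23123501  0.084     ]
base [ 0.49016898 -0.23255938  0.04      ]
```

The dial is at (0.491,-0.232) with its bar at azimuth -46°, so the jaw axis goes to 44°. I'll turn to that and align.

>>> apply_moves(dp=[[-0.085, 0.11, 0], [0, 0, 0.0], [0, 0, 0]], twist=[[0, 0, 0.0], [0, 0, 0.06], [0, 0, 0.058]], jaw=[0, 0, 0])

```text
clock: 2.7
tcp_pos: [0.4936, -0.233, 0.3259]
orientation: [2.911, 1.172, -0.002]
contact_force: [0.5, 0.7, -0.5]
grip_width: 0.0857
```

```bash
python3 - <<'E'
from h import *
plan(.491,-.232,.232,44)
E
```

```text
p [ 0.4936 -0.233   0.3259] psi 43.9 tilt z [ 2.0e-04 -3.3e-03 -1.0e+00] d tool mm [-1.  -2.7 93.9] units [-0.008 -0.023  0.782] total 0.094 joints [-0.1   0.4   0.54  1.97 -0.27  0.84  1.35]
twist deg [ 0.14  0.12 -0.13] units [ 0.0012  0.001  -0.0011]
F [ 0.53  0.74 -0.46] w 0.08566767931236889 t 2.7
```

>>> apply_moves(dp=[[-0.008, -0.02, 0.26], [0, 0, 0.26], [0, 0, 0.26], [0, 0, 0], [0, 0, 0], [0, 0, 0], [0, 0, 0], [0, 0, 0], [0, 0, 0]], twist=[[0, 0, 0], [0, 0, 0], [0, 0, 0], [0, 0, 0], [0, 0, 0], [0, 0, 0], [0, 0, 0], [0, 0, 0], [0, 0, 0]], jaw=[0, 0, 0, 0, 255, 255, 255, 255, 255], grip_force=30)

```text
clock: 3.6
tcp_pos: [0.4962, -0.2366, 0.2359]
orientation: [2.892, 1.195, 0.011]
contact_force: [-8.5, -6.7, -0.7]
grip_width: 0.0134
```

```bash
python3 - <<'E'
from h import *
plan(.491,-.232,.232,44)
f=grab('wrist'); save(f,'wr2')
E
```

```text
p [ 0.4962 -0.2366  0.2359] psi 44.9 tilt z [ 0.0117 -0.009  -0.9999] d tool mm [-0.4 -7.   3.8] units [-0.003 -0.058  0.032] total 0.008 joints [-0.02  0.53  0.45  2.02 -0.37  0.65  1.45]
twist deg [ 0.84 -0.12  0.89] units [ 0.007  -0.001   0.0074]
F [-8.52 -6.72 -0.68] w 0.013404402686930755 t 3.6
```

View pics/wr2.png

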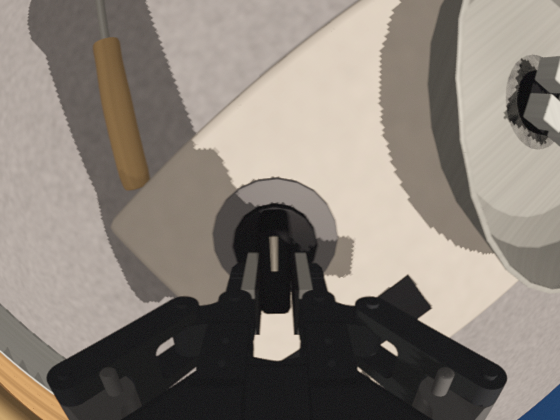

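```bash
python3 - <<'E'
from h import *
f=grab('wrist')
b=wray(f,276,231,.04); print('base',b)
print(wproj(f,m2w(-.04,-.18,.04)),wproj(f,[.491,-.232,.04]))
c=wray(f,274,313,.084);print('bar end',c)
plan(.4925,-.2325,.232,44)
E
```

```text
base [ 0.48822145 -0.22957498  0.04      ]
(np.float64(280.33818920056814), np.float64(238.99823645786034)) (np.float64(276.48279343325464), np.float64(237.30015430442702))
bar end [ 0.50306519 -0.24581326  0.084     ]
p [ 0.4961 -0.2368  0.2359] psi 44.8 tilt z [ 0.0118 -0.0087 -0.9999] d tool mm [ 0.5 -5.6  3.8] units [ 0.004 -0.047  0.032] total 0.007 joints [-0.02  0.53  0.45  2.02 -0.37  0.65  1.45]
twist deg [ 0.83 -0.13  0.82] units [ 0.0069 -0.0011  0.0068]
F [-2.73 -3.28  3.34] w 0.013395780795985 t 3.7
```

>>> apply_moves(dp=[[0, 0, 0], [0, 0, 0], [0, 0, 0], [0, -0.055, 0.03], [0, 0, 0]], twist=[[0, 0, 0], [0, 0, 0], [0, 0, 0], [0.007, 0, 0.005], [0, 0, 0]], jaw=[150, 150, 150, 150, 150])

```text
clock: 4.2
tcp_pos: [0.4919, -0.231, 0.2329]
orientation: [-2.908, -1.182, -0.006]
contact_force: [0.5, -0.2, 0.1]
grip_width: 0.0359
```

```bash
python3 - <<'E'
from h import *
plan(.4915,-.2315,.232,44)
E
```

```text
p [ 0.4919 -0.231   0.2329] psi 44.2 tilt z [ 0.0029  0.0036 -1.    ] d tool mm [-0.6  0.1  0.9] units [-0.005  0.001  0.008] total 0.001 joints [-0.02  0.53  0.45  2.03 -0.38  0.66  1.45]
twist deg [-0.03 -0.26  0.23] units [-0.0002 -0.0022  0.0019]
F [ 0.49 -0.25  0.07] w 0.03589205236291851 t 4.2
```

>>> apply_moves(dp=[[0, 0, 0], [0, 0, 0], [0, 0, 0], [0, 0, 0], [0, 0, 0], [0, 0, 0], [0, 0, 0], [0, 0, 0], [0, 0, 0]], twist=[[0, 0, 0], [0, 0, 0], [0, 0, 0], [0, 0, 0], [0, 0, 0.06], [0, 0, 0.06], [0, 0, 0.06], [0, 0, 0.06], [0, 0, 0]], jaw=[255, 255, 255, 255, 255, 255, 255, 255, 255], grip_force=30)

```text
clock: 5.1
tcp_pos: [0.4915, -0.2312, 0.2329]
orientation: [-3.114, -0.393, -0.004]
contact_force: [-1.9, -1.1, 2.0]
grip_width: 0.0134
```

```bash
python3 - <<'E'
from h import *
plan(.4915,-.2315,.232,-9)
f=grab('wrist'); save(f,'wr3')
f=grab('top'); save(f,'top3',(380,155,460,275),6)
E
```

```text
p [ 0.4915 -0.2312  0.2329] psi 14.4 tilt z [ 0.0022  0.0035 -1.    ] d tool mm [-0.1  0.3  0.9] units [-0.     0.002  0.008] total 0.001 joints [-0.13  0.57  0.59  2.04 -0.5   0.68  1.04]
twist deg [-0.19 -0.14 23.4 ] units [-0.0016 -0.0011  0.195 ]
F [-1.94 -1.11  2.  ] w 0.013412241210530597 t 5.1
```

View pics/wr3.png

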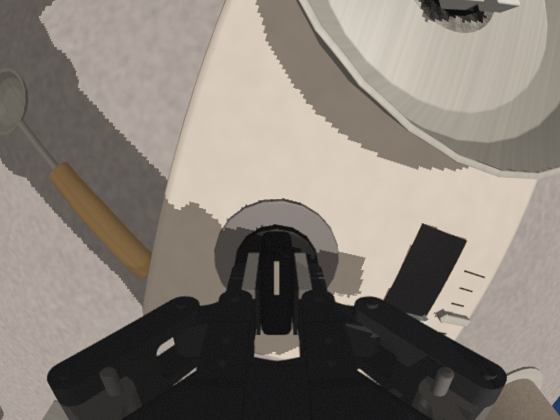

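View pics/top3.png

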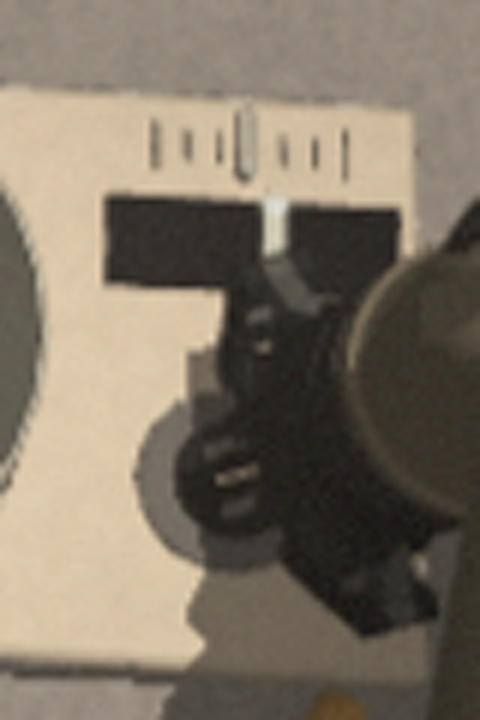

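```bash
cat >> h.py <<'E'
def rectify(f,name,x0=.02,x1=.11,y0=-.245,y1=-.115,z=.046,ppm=6000):
    nx=int((x1-x0)*ppm);ny=int((y1-y0)*ppm)
    xs=x1-np.arange(nx)/ppm; ys=y1-np.arange(ny)/ppm
    X,Y=np.meshgrid(xs,ys,indexing='ij')
    W=np.stack([X,Y],-1)@MR.T+MO; W=np.dstack([W,np.full_like(X,z)])
    c=W@np.array(f['R']).T+f['t']; K=f['intrinsics']
    u=(K[0,0]*c[...,0]/c[...,2]+K[0,2]).astype(np.float32);v=(K[1,1]*c[...,1]/c[...,2]+K[1,2]).astype(np.float32)
    im=cv2.remap(f['color'],u,v,cv2.INTER_CUBIC)[:,:,::-1]
    cv2.imwrite('pics/'+name+'.png',im); return im,xs,ys
E
python3 - <<'E'
from h import *
for n in ['top','scene']:
    f=grab(n); np.save(n+'3.npy',f,allow_pickle=True); rectify(f,'rect_'+n+'3'); save(f,n+'3f')
a=cv2.imread('pics/rect_top3.png');b=cv2.imread('pics/rect_scene3.png'); print(a.shape)
cv2.imwrite('pics/rect3.png',cv2.resize(np.vstack([a,b])[:, :],(580,800))[:600] if 0 else cv2.resize(np.vstack([a[:330],b[:330]]),None,fx=.9,fy=.9))
E
```

```text
(540, 780, 3)
```

View pics/rect3.png

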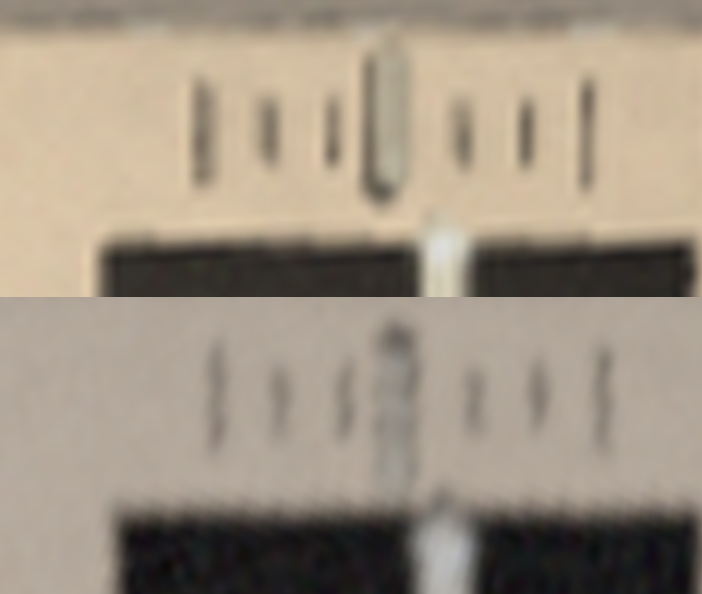

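>>> apply_moves(dp=[[0, 0, 0], [0, 0, 0], [0, 0, 0], [0, 0, 0]], twist=[[0, 0, 0.06], [0, 0, 0.06], [0, 0, 0.04], [0, 0, 0]], jaw=[255, 255, 255, 255])

```text
clock: 5.7
tcp_pos: [0.4918, -0.2314, 0.2329]
orientation: [-3.134, 0.132, -0.007]
contact_force: [-0.8, 0.5, 1.9]
grip_width: 0.0132
```

```bash
cat > look.py <<'E'
from h import *
import sys
k=sys.argv[1]
plan(.4915,-.2315,.232,-9)
ims=[]
for n in ['top','scene']:
    f=grab(n); save(f,n+k+'f'); a,_,_=rectify(f,'r'+n+k,.045,.105,-.215,-.145,.047,10000); ims.append(a[:300 if n=='top' else 600][:400])
f=grab('wrist'); save(f,'wr'+k)
a=np.hstack([cv2.resize(ims[0],(400,300)),cv2.resize(ims[1],(400,300))]) if 0 else np.vstack(ims)[:, :]
a=np.vstack([i[100:400] for i in ims]); cv2.imwrite('pics/r'+k+'.png',a); print(a.shape)
E
python3 look.py 4
```

```text
p [ 0.4918 -0.2314  0.2329] psi -4.8 tilt z [ 0.0045  0.0046 -1.    ] d tool mm [-0.3  0.1  0.9] units [-0.003  0.001  0.008] total 0.001 joints [-0.19  0.59  0.68  2.04 -0.58  0.7   0.78]
twist deg [-0.29 -0.22  4.19] units [-0.0024 -0.0019  0.0349]
F [-0.84  0.49  1.92] w 0.013239406468899447 t 5.7
(500, 700, 3)
```

View pics/r4.png

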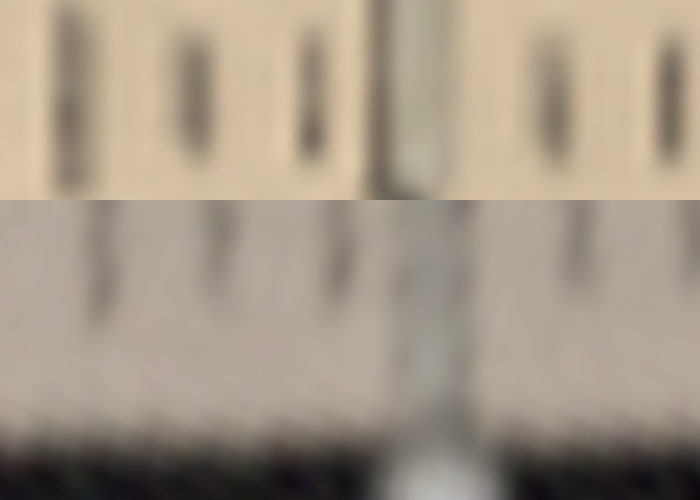

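View pics/wr4.png

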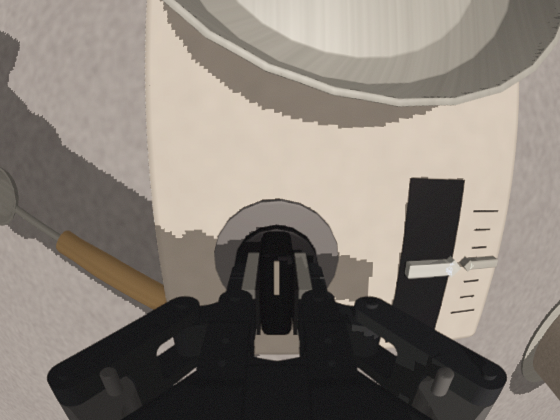

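```bash
cat > tips.py <<'E'
from h import *
import sys
f=grab('wrist'); np.save('w.npy',f,allow_pickle=True); save(f,'wc'+sys.argv[1],(395,235,505,310),7)
f=grab('top'); rectify(f,'rt'+sys.argv[1],.03,.105,-.215,-.145,.047,8000)
E
python3 tips.py 4
```

```text
(no output)
```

View pics/wc4.png

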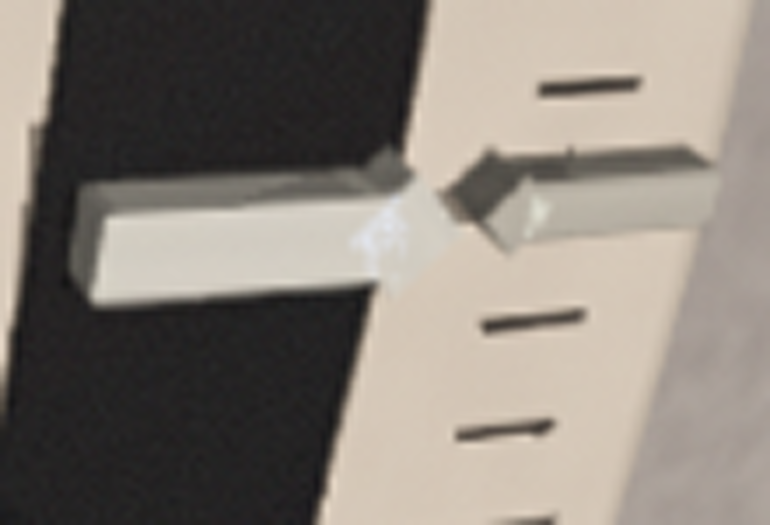

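View pics/rt4.png

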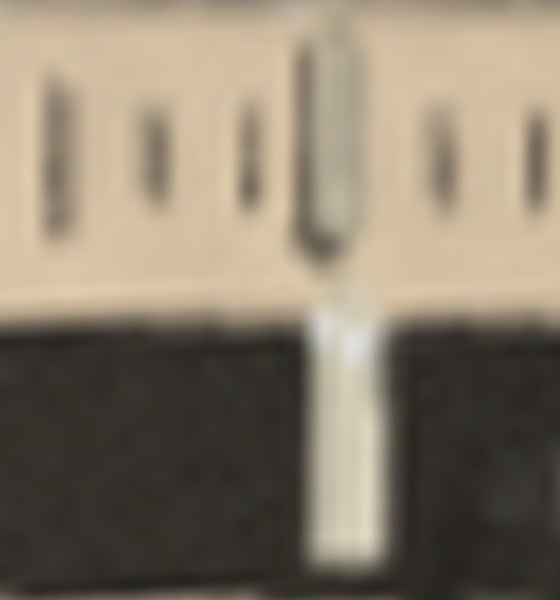

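```bash
python3 - <<'E'
from h import *
f=np.load('w.npy',allow_pickle=True).item()
for nm,a,b in [('ptr tip',457,222),('mark tip',485,210),('mark c',615,205),('ptr b1',95,305),('ptr b2',385,288),('ptr t1',105,212),('ptr t2',405,192),('mk b1',512,248),('mk b2',705,228),('mk t',525,182),('mk t2',715,168)]:
    print(nm,(w2m(wray(f,395+a/7,235+b/7,.047))*1e3).round(1))
E
```

```text
ptr tip [  68.5 -188.2   47. ]
mark tip [  71.3 -187.2   47. ]
mark c [  86.2 -187.9   47. ]
ptr b1 [  33.9 -193.5   47. ]
ptr b2 [  62.4 -194.1   47. ]
ptr t1 [  33.4 -184.9   47. ]
ptr t2 [  62.3 -184.9   47. ]
mk b1 [  75.4 -191.3   47. ]
mk b2 [  98.2 -191.2   47. ]
mk t [  75.1 -184.8   47. ]
mk t2 [  97.5 -185.1   47. ]
```

>>> apply_moves(dp=[[0, 0, 0], [0, 0, 0]], twist=[[0, 0, 0.023], [0, 0, 0]], jaw=[255, 255])

```text
clock: 6.15
tcp_pos: [0.4918, -0.2315, 0.2329]
orientation: [-3.13, 0.203, -0.008]
contact_force: [0.4, 0.4, 1.1]
grip_width: 0.0137
```

```bash
python3 tips.py 5; python3 -c "
from h import *
plan(.4915,-.2315,.232,-9)"
```

```text
p [ 0.4918 -0.2315  0.2329] psi -7.4 tilt z [ 0.0053  0.0051 -1.    ] d tool mm [-0.3  0.1  0.9] units [-0.002  0.001  0.008] total 0.001 joints [-0.19  0.6   0.69  2.04 -0.59  0.71  0.75]
twist deg [-0.33 -0.26  1.63] units [-0.0028 -0.0021  0.0136]
F [-0.94 -0.79  0.77] w 0.013178731134772066 t 6.25
```

View pics/wc5.png

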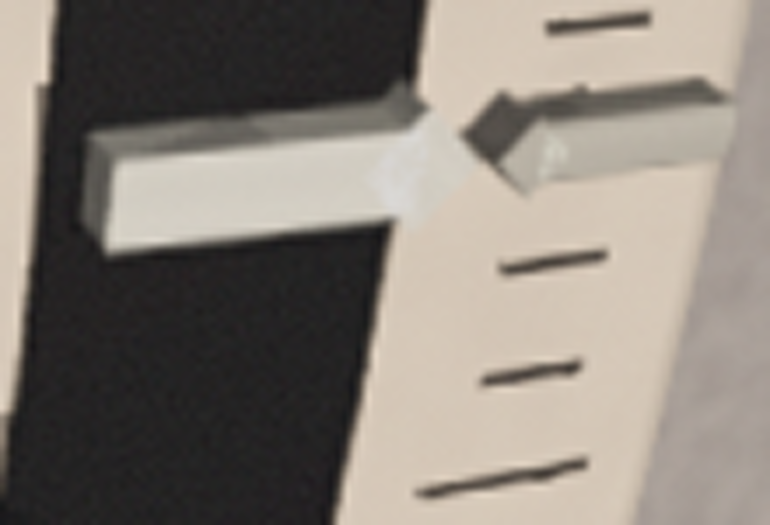

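View pics/rt5.png

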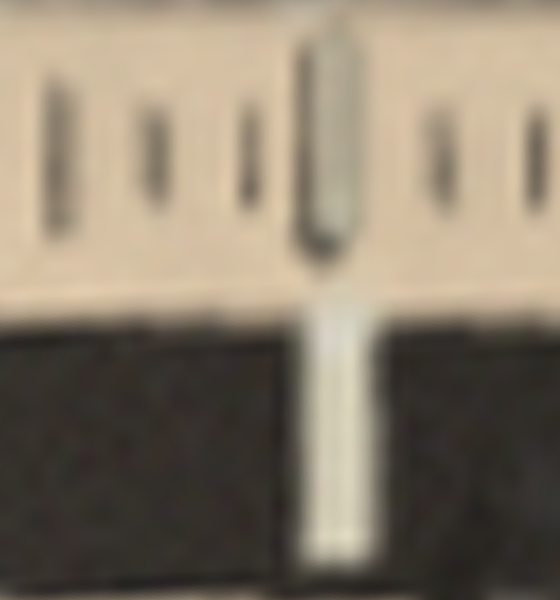

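```bash
python3 - <<'E'
from h import *
f=np.load('w.npy',allow_pickle=True).item()
for nm,a,b in [('ptr tip',476,157),('mark tip',498,160),('ptr b1',108,255),('ptr b2',395,222),('ptr t1',118,160),('ptr t2',410,130),('mk b1',527,193),('mk b2',725,160),('mk t',545,120),('mk t2',735,102)]:
    print(nm,(w2m(wray(f,395+a/7,235+b/7,.047))*1e3).round(1))
E
```

```text
ptr tip [  68.9 -187.4   47. ]
mark tip [  71.4 -187.9   47. ]
ptr b1 [  33.9 -192.5   47. ]
ptr b2 [  61.5 -192.6   47. ]
ptr t1 [  33.7 -183.9   47. ]
ptr t2 [  61.5 -184.    47. ]
mk b1 [  75.3 -191.5   47. ]
mk b2 [  98.2 -191.1   47. ]
mk t [  75.8 -184.6   47. ]
mk t2 [  98.  -185.3   47. ]
```

Body centrelines agree to about 0.2 mm and tips to about 0.5 mm. I'll release, lift and re-check.

>>> apply_moves(dp=[[0, 0, 0], [0, 0, 0], [0, 0, 0], [0, 0, 0], [0, 0, -0.3], [0, 0, -0.4], [0, 0, -0.4], [0, 0, -0.2]], twist=[[0, 0, 0], [0, 0, 0], [0, 0, 0], [0, 0, 0], [0, 0, 0], [0, 0, 0], [0, 0, 0], [0, 0, 0]], jaw=[0, 0, 0, 0, 0, 0, 0, 0])

```text
clock: 7.05
tcp_pos: [0.4904, -0.2314, 0.39]
orientation: [-3.128, 0.196, 0.008]
contact_force: [-0.2, -0.8, -0.3]
grip_width: 0.0853
```

```bash
python3 - <<'E'
from h import *
plan(.4915,-.2315,.232,-9)
f=grab('wrist'); np.save('w6.npy',f,allow_pickle=True); save(f,'wr6'); 
u,v=wproj(f,m2w(.07,-.188,.047)); print(u,v)
b=[int(u-50),int(v-35),int(u+50),int(v+35)]; print(b); save(f,'wc6',b,7.5)
E
```

```text
p [ 0.4904 -0.2314  0.39  ] psi -7.2 tilt z [-0.0044  0.0075 -1.    ] d tool mm [  2.    1.1 158. ] units [0.017 0.009 1.317] total 0.158 joints [-0.38  0.38  0.9   1.93 -0.36  1.01  0.56]
twist deg [-0.39  0.31  1.82] units [-0.0033  0.0026  0.0152]
F [-0.18 -0.77 -0.28] w 0.085348711478603 t 7.05
389.59475280167914 194.8481672082279
[339, 159, 439, 229]
```

View pics/wr6.png

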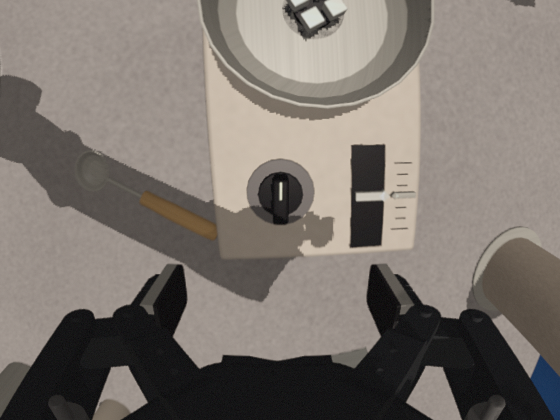

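View pics/wc6.png

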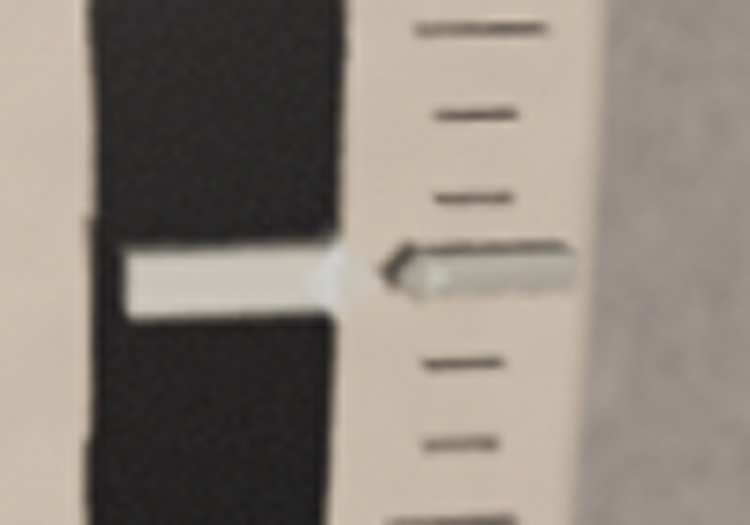

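```bash
python3 - <<'E'
from h import *
f=np.load('w6.npy',allow_pickle=True).item()
for nm,a,b in [('ptr tip',373,275),('mark tip',400,277),('ptr b1',125,320),('ptr b2',325,311),('ptr t1',125,248),('ptr t2',325,241),('mk b1',425,299),('mk b2',570,290),('mk t',425,258),('mk t2',570,251)]:
    print(nm,(w2m(wray(f,339+a/7.5,159+b/7.5,.047))*1e3).round(1))
E
```

```text
ptr tip [  69.1 -188.8   47. ]
mark tip [  73.1 -189.3   47. ]
ptr b1 [  33.7 -193.8   47. ]
ptr b2 [  62.2 -193.7   47. ]
ptr t1 [  33.5 -183.8   47. ]
ptr t2 [  61.9 -183.8   47. ]
mk b1 [  77.  -192.5   47. ]
mk b2 [  99.3 -192.1   47. ]
mk t [  76.7 -186.7   47. ]
mk t2 [  98.9 -186.4   47. ]
```

The pointer is set, within about 0.5 mm, and the knob stayed put after release. Next, locate the beater grip and the drive.

```bash
python3 - <<'E'
from h import *
for n,b in [('top',(150,160,225,215)),('scene',(355,160,400,225))]:
    f=np.load(n+'0.npy',allow_pickle=True).item(); P=cloud(f); ok=f['z_map']>0
    m=np.zeros_like(ok); m[b[1]:b[3],b[0]:b[2]]=1
    m&=ok
    q=P[m&(P[...,2]>.106)&(P[...,2]<.125)]; print(n,'griptop',len(q),q.mean(0),cv2.minAreaRect(q[:,:2].astype(np.float32)))
    q=P[m&(P[...,2]>.085)&(P[...,2]<.125)]; c=q[:,:2].mean(0);U,S,V=np.linalg.svd(q[:,:2]-c); print('all',len(q),c,np.degrees(np.arctan2(V[0,1],V[0,0])))
    q=P[m&(P[...,2]>.019)&(P[...,2]<.027)]; A=np.c_[2*q[:,:2],np.ones(len(q))]; print('stand',len(q),cv2.minEnclosingCircle(q[:,:2].astype(np.float32)))
    q=P[m&(P[...,2]>.03)&(P[...,2]<.08)]; c=q[:,:2].mean(0);U,S,V=np.linalg.svd(q[:,:2]-c); print('loops',len(q),c,np.degrees(np.arctan2(V[0,1],V[0,0])))
E
```

```text
top griptop 130 [0.61237828 0.28393606 0.11384508] ((0.6136495471000671, 0.2849617302417755), (0.03581814840435982, 0.014995750039815903), 88.26042175292969)
all 180 [0.61127973 0.2827412 ] -90.1298198927094
stand 260 ((0.6125417947769165, 0.28484901785850525), 0.03216130658984184)
loops 193 [0.61106472 0.28215231] -91.0694006336698
scene griptop 104 [0.61493378 0.2821716  0.11409403] ((0.6128427982330322, 0.2841799259185791), (0.036669302731752396, 0.016862396150827408), 83.62516021728516)
all 254 [0.63619049 0.25887148] -48.70932577924964
stand 196 ((0.6126067042350769, 0.28415656089782715), 0.03346817567944527)
loops 312 [0.62133198 0.28042754] -30.337762674192767
```

```bash
python3 - <<'E'
from h import *
plan(.6128,.2845,.36,-1)
E
```

```text
p [ 0.4911 -0.232   0.3925] psi -7.2 tilt z [-4.0e-04  6.9e-03 -1.0e+00] d tool mm [  56.1 -527.5   36. ] units [ 0.468 -4.396  0.3  ] total 0.532 joints [-0.38  0.38  0.9   1.93 -0.36  1.01  0.56]
twist deg [-0.39  0.05 -6.19] units [-0.0033  0.0004 -0.0516]
F [ 1.27 -1.1   0.84] w 0.08532653345022993 t 7.1
```

>>> apply_moves(dp=[[0.04, -0.4, 0], [0.04, -0.4, 0], [0.04, -0.4, 0], [0.04, -0.4, 0.03], [0.04, -0.4, 0.03], [0.04, -0.4, 0.03], [0.04, -0.4, 0.03], [0.04, -0.4, 0.03], [0.04, -0.4, 0.03], [0.04, -0.4, 0.03], [0.04, -0.4, 0.03], [0, 0, 0], [0, 0, 0]], twist=[[0, 0, 0], [0, 0, 0], [0, 0, 0], [0, 0, 0], [0, 0, 0], [0, 0, 0], [0, 0, 0], [0, 0, 0], [0, 0, 0], [0, 0, 0], [0, 0, 0], [0, 0, -0.05], [0, 0, 0]], jaw=[0, 0, 0, 0, 0, 0, 0, 0, 0, 0, 0, 0, 0])

```text
clock: 8.4
tcp_pos: [0.6141, 0.3024, 0.3657]
orientation: [-3.133, 0.033, -0.009]
contact_force: [-0.2, -1.1, 0.9]
grip_width: 0.0856
```

```bash
python3 - <<'E'
from h import *
plan(.6128,.2845,.36,-1)
f=grab('wrist'); np.save('w7.npy',f,allow_pickle=True); save(f,'wr7'); 
print(wproj(f,[.6128,.2845,.116]),wproj(f,[.6128,.2845,.024]))
E
```

```text
p [0.6141 0.3024 0.3657] psi -1.2 tilt z [ 0.0061  0.0082 -0.9999] d tool mm [-1.  18.   5.6] units [-0.008  0.15   0.047] total 0.019 joints [-1.03  0.63  0.74  1.61 -0.47  1.08 -0.19]
twist deg [-0.48 -0.34 -0.2 ] units [-0.004  -0.0029 -0.0017]
F [-0.25 -1.05  0.94] w 0.08563338103287547 t 8.4
(np.float64(274.8261575863339), np.float64(246.5249829084696)) (np.float64(274.74858152155366), np.float64(210.22128958021193))
```

View pics/wr7.png

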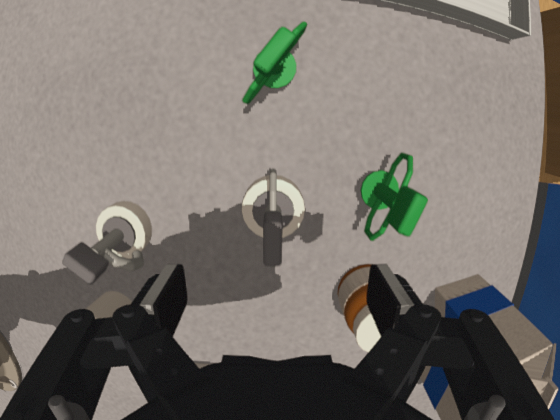

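```bash
python3 - <<'E'
from h import *
f=np.load('w7.npy',allow_pickle=True).item()
save(f,'wc7',(235,160,315,280),5)
E
```

```text
(no output)
```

View pics/wc7.png

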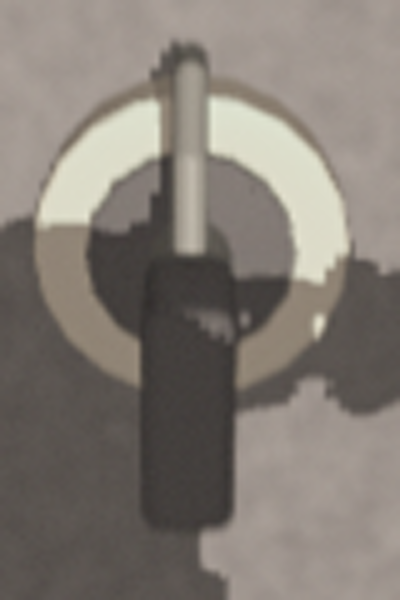

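```bash
python3 - <<'E'
from h import *
f=np.load('w7.npy',allow_pickle=True).item()
for a,b,z in [(188.5,412,.116),(188.5,525,.116),(193,238,.024),(142,520,.116),(235,520,.116)]: print(wray(f,235+a/5,160+b/5,z).round(4))
plan(.612,.2845,.29,-1)
E
```

```text
[0.6113 0.2878 0.116 ]
[0.6109 0.2695 0.116 ]
[0.6117 0.2872 0.024 ]
[0.604  0.2705 0.116 ]
[0.6178 0.2702 0.116 ]
p [0.6136 0.3035 0.3654] psi -1.3 tilt z [ 0.0052  0.0096 -0.9999] d tool mm [-1.6 19.7 75.2] units [-0.013  0.164  0.627] total 0.078 joints [-1.03  0.63  0.74  1.61 -0.47  1.08 -0.19]
twist deg [-0.56 -0.29 -0.3 ] units [-0.0046 -0.0024 -0.0025]
F [-0.77  0.78 -0.02] w 0.08552816823070625 t 8.45
```

>>> apply_moves(dp=[[-0.01, 0.15, 0.1], [0, 0, 0.25], [0, 0, 0.25], [0, 0, 0]], twist=[[0, 0, 0], [-0.0046, -0.0024, 0], [0, 0, 0], [0, 0, 0]], jaw=[0, 0, 0, 0])

```text
clock: 8.85
tcp_pos: [0.6125, 0.2808, 0.2928]
orientation: [-3.14, 0.06, -0.002]
contact_force: [-0.5, 0.4, -0.4]
grip_width: 0.0854
```

```bash
python3 - <<'E'
from h import *
plan(.612,.2855,.255,-1)
E
```

```text
p [0.6125 0.2808 0.2928] psi -2.2 tilt z [ 0.0014  0.0011 -1.    ] d tool mm [-0.7 -4.6 37.8] units [-0.006 -0.038  0.315] total 0.038 joints [-0.99  0.69  0.7   1.69 -0.52  0.96 -0.13]
twist deg [-0.07 -0.08 -1.2 ] units [-0.0005 -0.0007 -0.01  ]
F [-0.52  0.35 -0.37] w 0.0854231868965041 t 8.85
```

>>> apply_moves(dp=[[-0.006, -0.038, 0], [0, 0, 0.15], [0, 0, 0.15], [0, 0, 0]], twist=[[0, 0, -0.01], [0, 0, 0], [0, 0, 0], [0, 0, 0]], jaw=[0, 0, 0, 0])

```text
clock: 9.25
tcp_pos: [0.6133, 0.2844, 0.2582]
orientation: [-3.138, 0.033, -0.009]
contact_force: [-0.4, -0.3, -0.3]
grip_width: 0.0854
```

```bash
python3 - <<'E'
from h import *
plan(.612,.2855,.255,-1)
f=grab('wrist'); np.save('w8.npy',f,allow_pickle=True); save(f,'wr8'); 
E
```

```text
p [0.6133 0.2844 0.2582] psi -1.2 tilt z [ 0.0056  0.0035 -1.    ] d tool mm [-1.3 -1.1  3.2] units [-0.011 -0.009  0.027] total 0.004 joints [-0.97  0.73  0.66  1.7  -0.55  0.9  -0.1 ]
twist deg [-0.21 -0.32 -0.21] units [-0.0017 -0.0026 -0.0017]
F [-0.39 -0.28 -0.26] w 0.08543193536389077 t 9.25
```

View pics/wr8.png

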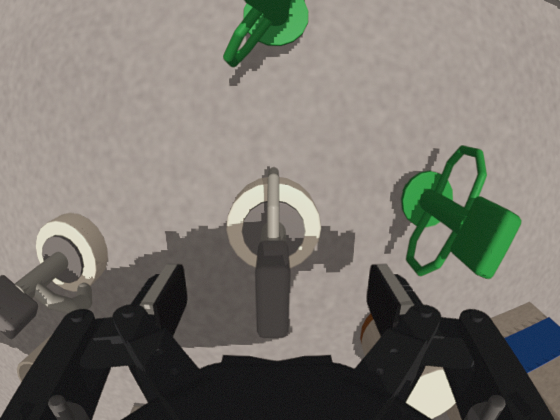

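>>> apply_moves(dp=[[-0.018, -0.009, 0.02], [0, 0, 0], [0, 0, 0], [0, 0, 0], [0, 0, 0], [0, 0, 0], [0, 0, 0]], twist=[[-0.0017, -0.0026, 0], [0, 0, 0], [0, 0, 0], [0, 0, 0], [0, 0, 0], [0, 0, 0], [0, 0, 0]], jaw=[0, 0, 255, 255, 255, 255, 255], grip_force=60)

```text
clock: 10.0
tcp_pos: [0.6124, 0.2858, 0.259]
orientation: [-3.139, 0.034, -0.006]
contact_force: [3.6, 1.9, -0.0]
grip_width: 0.0132
```

```bash
python3 - <<'E'
from h import *
plan(.612,.2855,.255,-1)
f=grab('wrist'); np.save('w9.npy',f,allow_pickle=True); save(f,'wr9'); 
E
```

```text
p [0.6124 0.2858 0.259 ] psi -1.2 tilt z [ 0.004   0.0019 -1.    ] d tool mm [-0.4  0.4  4. ] units [-0.003  0.003  0.034] total 0.004 joints [-0.97  0.73  0.66  1.7  -0.55  0.9  -0.1 ]
twist deg [-0.11 -0.23 -0.23] units [-0.0009 -0.0019 -0.0019]
F [ 3.62  1.95 -0.02] w 0.013232821342082327 t 10.0
```

View pics/wr9.png

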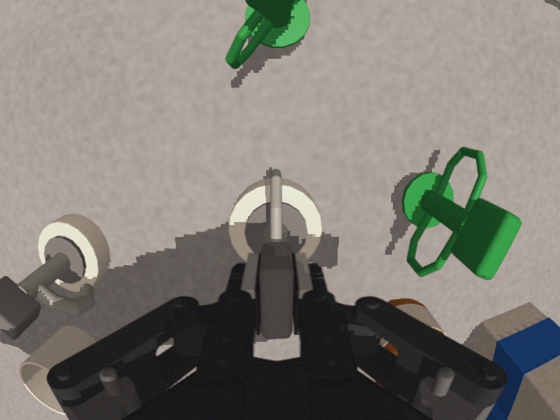

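>>> apply_moves(dp=[[0, 0, -0.15], [0, 0, -0.2], [0, 0, -0.2], [0, 0, -0.3], [0, 0, -0.3], [0, 0, -0.1], [0, 0, 0]], twist=[[0, 0, 0], [0, 0, 0], [0, 0, 0], [0, 0, 0], [0, 0, 0], [0, 0, 0], [0, 0, 0]], jaw=[255, 255, 255, 255, 255, 255, 255])

```text
clock: 10.75
tcp_pos: [0.611, 0.2843, 0.4181]
orientation: [3.141, -0.037, 0.002]
contact_force: [0.6, 0.1, -1.6]
grip_width: 0.013
```

```bash
python3 - <<'E'
from h import *
plan(.5471,-.0553,.41,24.6)
f=grab('wrist'); save(f,'wr10'); f=grab('scene'); save(f,'sc10',(300,60,460,240),3.3)
E
```

```text
p [0.611  0.2843 0.4181] psi -1.3 tilt z [ 0.0012 -0.     -1.    ] d tool mm [-55.9 341.    8.1] units [-0.466  2.842  0.067] total 0.346 joints [-1.05  0.57  0.78  1.58 -0.42  1.17 -0.2 ]
twist deg [ 2.000e-02 -7.000e-02 -2.594e+01] units [ 1.000e-04 -6.000e-04 -2.161e-01]
F [ 0.65  0.06 -1.57] w 0.012966373298449184 t 10.75
```

View pics/wr10.png

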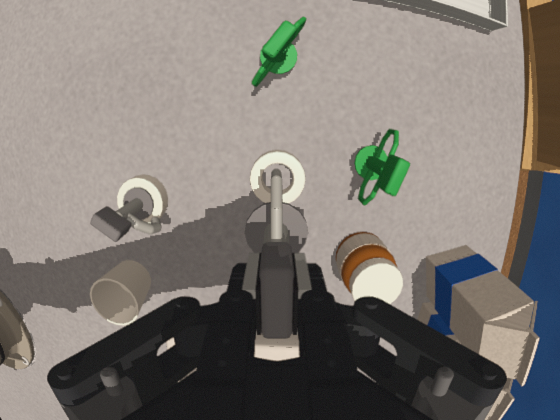

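View pics/sc10.png

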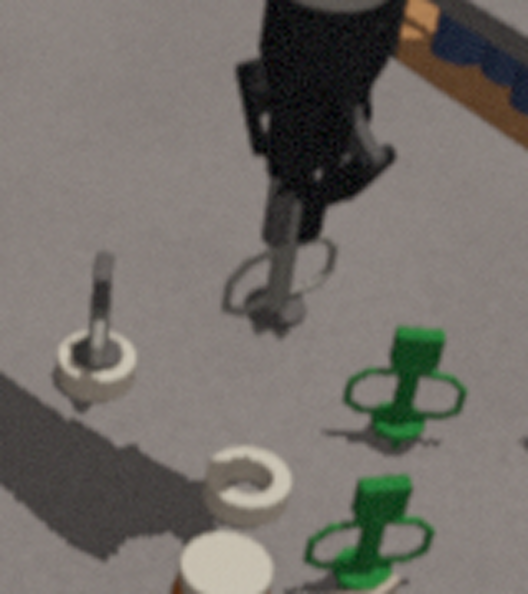

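>>> apply_moves(dp=[[-0.06, 0.355, 0], [-0.06, 0.355, 0], [-0.06, 0.355, 0], [-0.06, 0.355, 0], [-0.06, 0.355, 0], [-0.06, 0.355, 0], [-0.06, 0.355, 0], [0, 0, 0], [0, 0, 0], [0, 0, 0]], twist=[[0, 0, 0], [0, 0, 0], [0, 0, 0], [0, 0, 0], [0, 0, 0], [0, 0, 0], [0, 0, 0], [0, 0, -0.07], [0, 0, -0.07], [0, 0, -0.07]], jaw=[255, 255, 255, 255, 255, 255, 255, 255, 255, 255])

```text
clock: 11.85
tcp_pos: [0.5439, -0.0208, 0.3976]
orientation: [3.063, 0.674, -0.054]
contact_force: [-0.7, -0.2, -2.1]
grip_width: 0.0132
```

```bash
python3 - <<'E'
from h import *
plan(.5471,-.0553,.41,24.6)
f=grab('wrist'); np.save('w11.npy',f,allow_pickle=True); save(f,'wr11'); f=grab('scene'); save(f,'sc11',(160,100,320,280),3.3)
E
```

```text
p [ 0.5439 -0.0208  0.3976] psi 24.8 tilt z [-0.0323 -0.0122 -0.9994] d tool mm [-12.   32.6 -12.1] units [-0.1    0.272 -0.101] total 0.037 joints [-0.68  0.34  0.76  1.9  -0.25  1.03  0.62]
twist deg [-0.14  1.97  0.22] units [-0.0011  0.0164  0.0018]
F [-0.71 -0.19 -2.1 ] w 0.013182483840929494 t 11.85
```

View pics/wr11.png

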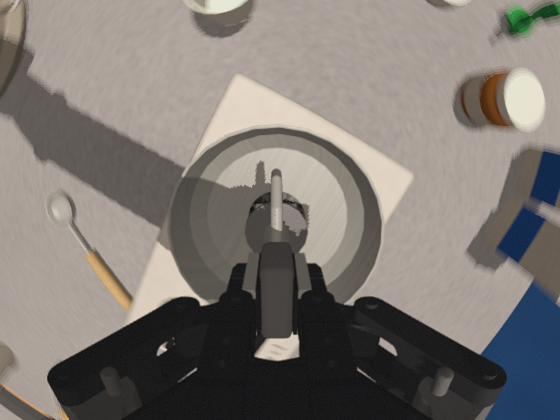

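View pics/sc11.png

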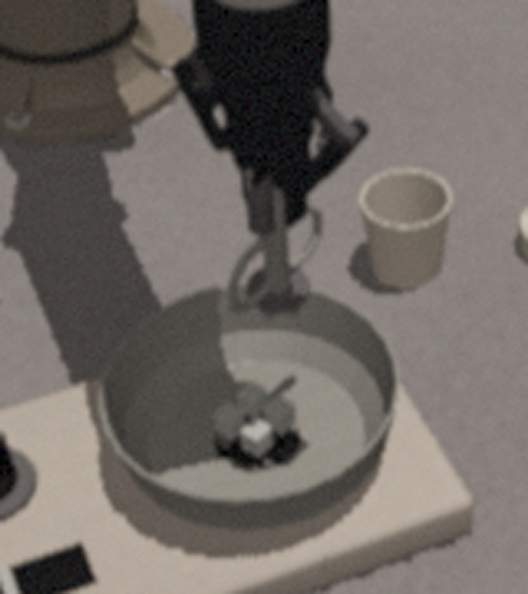

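```bash
python3 - <<'E'
from h import *
f=np.load('wr1.npy',allow_pickle=True).item()
save(f,'wd1',(435,130,525,225),6)
g=np.load('top0.npy',allow_pickle=True).item()
# rectify top at z=.074, window world
def rect(f,wr):
    ppm=8000;n=480
    xs=.5471+.03-np.arange(n)/ppm; ys=-.0553+.03-np.arange(n)/ppm
    X,Y=np.meshgrid(xs,ys,indexing='ij'); W=np.dstack([X,Y,np.full_like(X,.074)])
    if wr:
        uv=np.array([wproj(f,p) for p in W[::4,::4].reshape(-1,3)]).reshape(120,120,2).astype(np.float32); uv=cv2.resize(uv,(480,480))
    else:
        c=W@np.array(f['R']).T+f['t'];K=f['intrinsics']; uv=np.dstack([K[0,0]*c[...,0]/c[...,2]+K[0,2],K[1,1]*c[...,1]/c[...,2]+K[1,2]]).astype(np.float32)
    im=cv2.remap(f['color'],uv[...,0],uv[...,1],cv2.INTER_CUBIC)[:,:,::-1]
    return im
s=np.load('scene0.npy',allow_pickle=True).item()
cv2.imwrite('pics/dr.png',cv2.resize(np.hstack([rect(f,1),rect(g,0),rect(s,0)]),None,fx=.55,fy=.55))
E
```

```text
(no output)
```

View pics/dr.png

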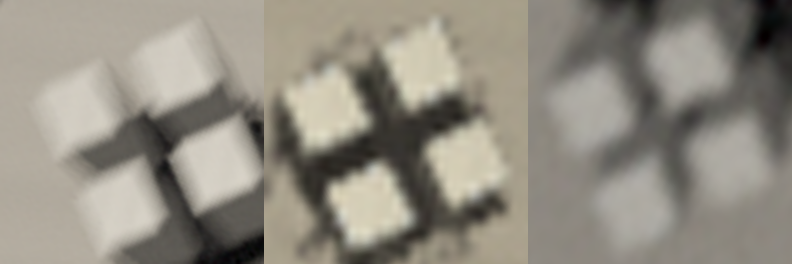

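View pics/wd1.png

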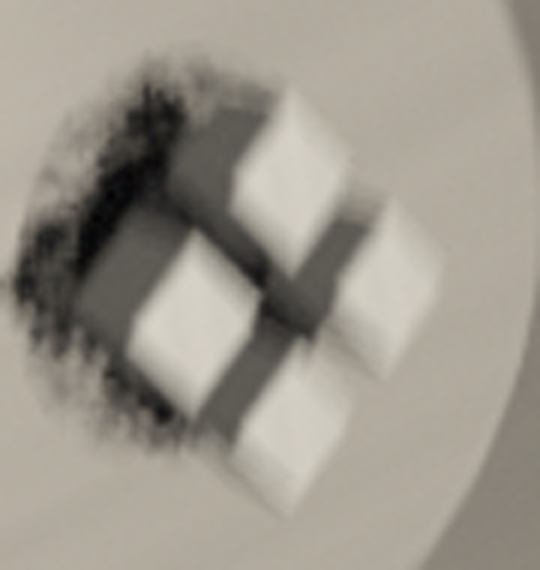

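```bash
python3 - <<'E'
from h import *
f=np.load('w11.npy',allow_pickle=True).item()
R=Rot.from_rotvec(f['obs']['orientation']).as_matrix();p=f['obs']['tcp_pos']
for y in (-.003,0,.003):
    c=np.array([wproj(f,p+R@np.array([.021*np.cos(a),y+.021*np.sin(a),.230])) for a in np.linspace(0,6.28,60)])
    print(y,'collar bbox',c.min(0).round(1),c.max(0).round(1),'grip top ends',[np.round(wproj(f,p+R@np.array([0,y+s*.018,.143])),1) for s in(-1,1)],'loop end', np.round(wproj(f,p+R@np.array([0,y-.045,.251-.047])),1))
save(f,'wc11',(230,155,325,345),4)
E
```

```text
-0.003 collar bbox [245.6 195.4] [310.3 256.1] grip top ends [array([278.9, 261. ]), array([278.6, 335.1])] loop end [278.3 164.2]
0 collar bbox [245.8 200. ] [310.1 260.2] grip top ends [array([278.9, 268.1]), array([278.6, 340.4])] loop end [278.3 169.7]
0.003 collar bbox [245.9 204.6] [309.9 264.1] grip top ends [array([278.9, 274.9]), array([278.6, 345.4])] loop end [278.3 175.2]
```

View pics/wc11.png

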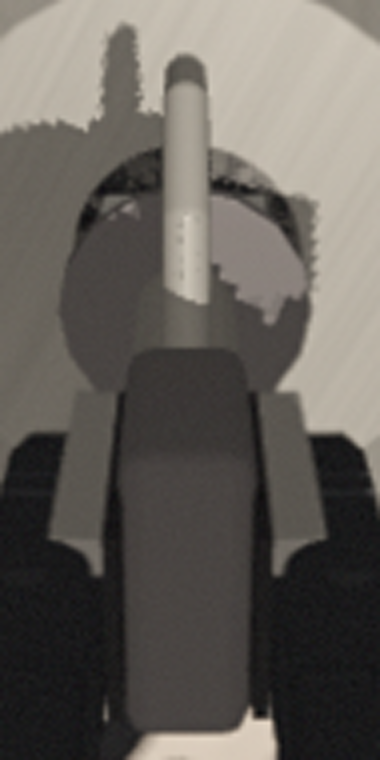

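>>> apply_moves(dp=[[0, 0, 0], [-0.04, 0.14, 0], [-0.04, 0.13, 0], [0, 0, 0]], twist=[[-0.001, 0.0164, 0.001], [0, 0, 0], [0, 0, 0], [0, 0, 0]], jaw=[255, 255, 255, 255])

```text
clock: 12.35
tcp_pos: [0.5475, -0.0522, 0.3931]
orientation: [-3.073, -0.644, 0.01]
contact_force: [-0.3, -0.2, -1.6]
grip_width: 0.0131
```

```bash
cat >> h.py <<'E'
def gp(x,y,z,psi):
    """grasp point target, tool vertical after correction"""
    o=r.get_obs(); R=Rot.from_rotvec(o['orientation']).as_matrix(); g=o['tcp_pos']+R@[0,0,r.hold_point_z]; print('grasp',g.round(4))
    plan(x,y,z+r.hold_point_z,psi)
E
python3 - <<'E'
from h import *
gp(.547,-.0555,.19,24.8)
E
```

```text
grasp [ 0.5464 -0.0521  0.2384]
p [ 0.5475 -0.0522  0.3931] psi 23.7 tilt z [-6.8e-03  7.0e-04 -1.0e+00] d tool mm [-1.5  3.  48.4] units [-0.012  0.025  0.403] total 0.048 joints [-0.62  0.35  0.76  1.9  -0.28  1.    0.68]
twist deg [-0.2   0.34 -1.12] units [-0.0016  0.0028 -0.0093]
F [-0.31 -0.22 -1.61] w 0.013093276585940587 t 12.35
```

>>> apply_moves(dp=[[-0.012, 0.025, 0.15], [0, 0, 0.2], [0, 0, 0.1], [0, 0, 0]], twist=[[-0.0016, 0.0028, -0.0093], [0, 0, 0], [0, 0, 0], [0, 0, 0]], jaw=[255, 255, 255, 255])

```text
clock: 12.75
tcp_pos: [0.547, -0.052, 0.3352]
orientation: [-3.069, -0.663, 0.005]
contact_force: [-0.2, -0.5, -2.2]
grip_width: 0.0129
```

```bash
python3 - <<'E'
from h import *
gp(.547,-.0555,.17,24.8)
E
```

```text
grasp [ 0.5465 -0.0519  0.1805]
p [ 0.547  -0.052   0.3352] psi 24.4 tilt z [-3.5e-03  7.0e-04 -1.0e+00] d tool mm [-1.4  3.2 10.5] units [-0.012  0.027  0.088] total 0.011 joints [-0.57  0.43  0.71  1.96 -0.35  0.89  0.75]
twist deg [-0.12  0.17 -0.43] units [-0.001   0.0014 -0.0036]
F [-0.17 -0.47 -2.2 ] w 0.012935936261082717 t 12.75
```

>>> apply_moves(dp=[[-0.01, 0.03, 0], [0, 0, 0]], twist=[[-0.001, 0.0014, -0.003], [0, 0, 0]], jaw=[255, 255])

```text
clock: 12.95
tcp_pos: [0.5478, -0.0552, 0.3357]
orientation: [3.068, 0.673, 0.0]
contact_force: [-0.0, -0.2, -2.2]
grip_width: 0.0131
```

```bash
python3 - <<'E'
from h import *
gp(.547,-.0555,.17,24.8)
f=grab('scene'); save(f,'sc12',(180,130,300,270),4.2);f=grab('top'); save(f,'tp12',(270,140,400,270),4.2);f=grab('wrist');save(f,'wr12',(200,130,350,340),2.8)
E
```

```text
grasp [ 0.5478 -0.0552  0.181 ]
p [ 0.5478 -0.0552  0.3357] psi 24.7 tilt z [ 1.e-04 -3.e-04 -1.e+00] d tool mm [-0.9 -0.  11. ] units [-0.007 -0.     0.092] total 0.011 joints [-0.56  0.43  0.71  1.96 -0.35  0.88  0.76]
twist deg [ 0.02  0.   -0.06] units [ 0.0001  0.     -0.0005]
F [-0.01 -0.16 -2.17] w 0.013147952022655927 t 12.95
```

View pics/sc12.png

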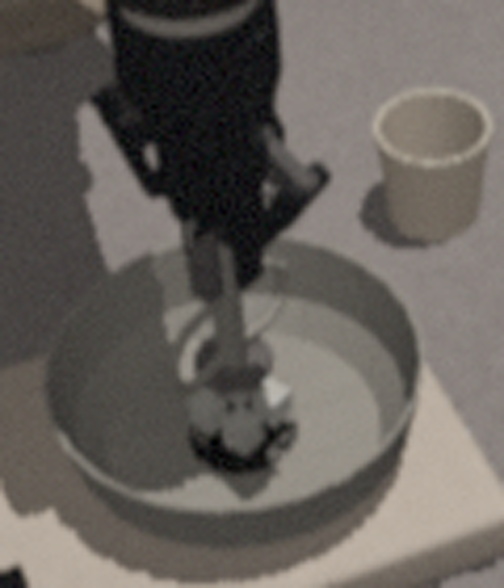

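View pics/wr12.png

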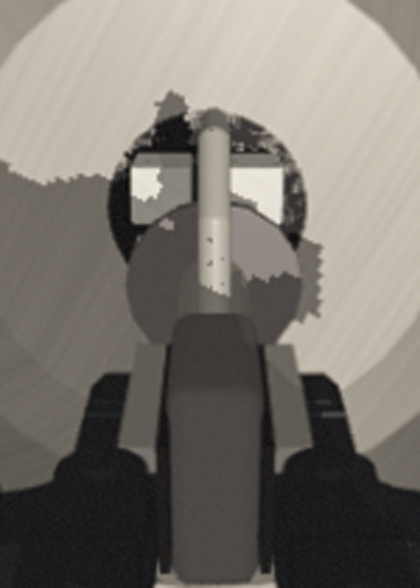

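```bash
python3 - <<'E'
from h import *
f=grab('wrist'); np.save('w13.npy',f,allow_pickle=True)
R=Rot.from_rotvec(f['obs']['orientation']).as_matrix();p=f['obs']['tcp_pos']
c=np.array([.547,-.0555,.074])
for a,b in [(-.02,-.02),(.02,-.02),(-.00425,-.02),(.00425,-.02),(-.02,-.00425)]:
    u,v=wproj(f,c+R[:,0]*a+R[:,1]*b); print((a,b),((u-200)*2.8).round(1),((v-130)*2.8).round(1))
print('collar',[(np.round(((np.array(wproj(f,p+R@np.array([x,y,.2335])))-[200,130])*2.8),1)) for x,y in [(-.021,0),(.021,0),(0,-.021)]])
save(f,'wr13',(225,165,325,250),7)
E
```

```text
(-0.02, -0.02) 136.3 168.1
(0.02, -0.02) 290.0 168.1
(-0.00425, -0.02) 196.8 168.0
(0.00425, -0.02) 229.5 168.0
(-0.02, -0.00425) 137.6 225.9
collar [array([129.7, 277.7]), array([307. , 277.7]), array([218.5, 191.9])]
```

View pics/wr13.png

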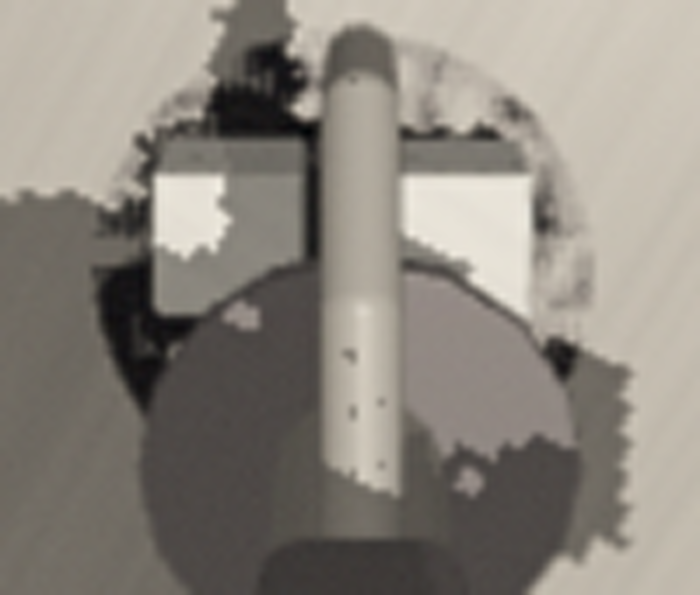

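```bash
python3 - <<'E'
from h import *
f=np.load('w13.npy',allow_pickle=True).item()
K=f['intrinsics'];H=np.array(f['hand_eye']);z=f['z_map']
v,u=np.mgrid[:420,:560]; a=(u-K[0,2])/K[0,0];b=(v-K[1,2])/K[1,1];th=np.hypot(a,b)+1e-9
P=np.stack([a/th*np.tan(th)*z,b/th*np.tan(th)*z,z],-1)@H[:3,:3].T+H[:3,3]
for (x,y) in [(255,215),(250,230),(300,222),(275,190),(276,170),(250,190),(297,195),(276,300),(276,325),(276,260),(230,180)]: print((x,y),P[y,x].round(4))
ok=z>0
m=ok&(P[...,2]>.222)&(P[...,2]<.240)&(abs(P[...,0])<.024)&(P[...,1]<.01)&(P[...,1]>-.03)
q=P[m]; print(len(q),q.min(0),q.max(0))
# plane fit
A=np.c_[q[:,:2],np.ones(len(q))]; s=np.linalg.lstsq(A,q[:,2],rcond=None)[0]; print('collar plane',s)
# boundary circle fit: outermost per column
e=[]
for c in range(246,308):
    rows=np.where(m[:,c])[0]
    if len(rows)>3: e.append(P[rows[0],c,:2])
e=np.array(e);s=np.linalg.lstsq(np.c_[2*e,np.ones(len(e))],(e**2).sum(1),rcond=None)[0]; print('circ',s[:2],np.sqrt(s[2]+s[0]**2+s[1]**2))
m=ok&(P[...,2]>.135)&(P[...,2]<.150)&(abs(P[...,0])<.012)&(abs(P[...,1])<.03); q=P[m]; print('grip top',len(q),q.min(0),q.max(0),np.median(q,0))
m=ok&(P[...,2]>.25)&(P[...,2]<.268)&(abs(P[...,0])<.03)&(P[...,1]<0)&(P[...,1]>-.03); q=P[m]; print('drive',len(q),q.min(0),q.max(0),np.median(q,0))
E
```

```text
(255, 215) [-0.0148 -0.0107  0.2309]
(250, 230) [-0.0184  0.      0.2321]
(300, 222) [ 0.0142 -0.006   0.2308]
(275, 190) [-0.0017 -0.0369  0.1912]
(276, 170) [-0.0013 -0.0434  0.2119]
(250, 190) [-0.0204 -0.0194  0.2636]
(297, 195) [ 0.0141 -0.0156  0.2635]
(276, 300) [-0.0012 -0.0025  0.1443]
(276, 325) [-0.0012  0.0104  0.1443]
(276, 260) [-0.0012 -0.0162  0.1538]
(230, 180) [-0.0394 -0.0207  0.2934]
1601 [-0.02192483 -0.01876795  0.22237197] [0.01919194 0.00993811 0.23636153]
collar plane [ 0.00389084 -0.02018216  0.23111295]
circ [-0.00136666  0.00175033] 0.020792175553678058
grip top 3396 [-0.01199368 -0.01742928  0.13501936] [0.01196425 0.01913073 0.14999755] [-0.00076558 -0.00528355  0.14433269]
drive 707 [-0.02309002 -0.02041026  0.26146125] [ 0.01657151 -0.00457963  0.26794847] [-0.00950656 -0.01431224  0.26319086]
```

>>> apply_moves(dp=[[-0.014, -0.0135, 0], [0, 0, 0]], twist=[[0, 0, 0], [0, 0, 0]], jaw=[255, 255])

```text
clock: 13.35
tcp_pos: [0.5456, -0.0541, 0.3364]
orientation: [-3.068, -0.673, -0.003]
contact_force: [0.4, 0.1, -2.7]
grip_width: 0.013
```

```bash
cat > rel.py <<'E'
from h import *
import sys
f=grab('wrist'); save(f,'wr'+sys.argv[1],(225,165,325,250),7)
K=f['intrinsics'];H=np.array(f['hand_eye']);z=f['z_map']
v,u=np.mgrid[:420,:560]; a=(u-K[0,2])/K[0,0];b=(v-K[1,2])/K[1,1];th=np.hypot(a,b)+1e-9
P=np.stack([a/th*np.tan(th)*z,b/th*np.tan(th)*z,z],-1)@H[:3,:3].T+H[:3,3]
m=(z>0)&(P[...,2]>.226)&(P[...,2]<.236)&(abs(P[...,0])<.024)&(P[...,1]<.01)&(P[...,1]>-.03)
e=[]
for c in range(246,308):
    rows=np.where(m[:,c])[0]
    if len(rows)>3: e.append(P[rows[0],c,:2])
e=np.array(e);s=np.linalg.lstsq(np.c_[2*e,np.ones(len(e))],(e**2).sum(1),rcond=None)[0]; print('collar circ mm',s[:2]*1e3,np.sqrt(s[2]+s[0]**2+s[1]**2))
plan(.547,-.0555,.325,24.8)
E
python3 rel.py 14
```

```text
collar circ mm [-1.32561189  1.70662494] 0.020740913729375466
p [ 0.5458 -0.0541  0.3365] psi 24.8 tilt z [ 1.8e-03  6.0e-04 -1.0e+00] d tool mm [ 0.5  1.8 11.5] units [0.004 0.015 0.096] total 0.012 joints [-0.57  0.42  0.71  1.96 -0.35  0.88  0.76]
twist deg [ 0.01 -0.11 -0.04] units [ 0.0001 -0.0009 -0.0003]
F [-0.12  0.34 -1.39] w 0.01312221954068773 t 13.4
```

View pics/wr14.png

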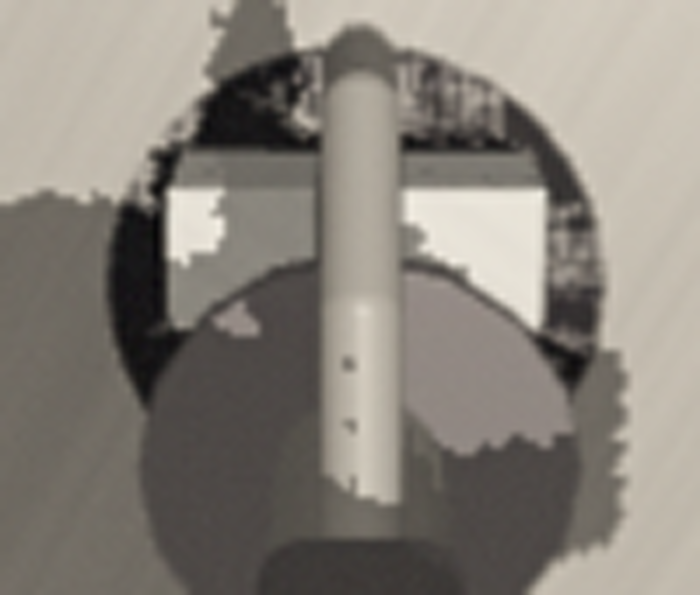

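>>> apply_moves(dp=[[-0.005, -0.002, 0.04], [0, 0, 0.04], [0, 0, 0.02], [0, 0, 0.02]], twist=[[0, -0.0009, 0], [0, 0, 0], [0, 0, 0], [0, 0, 0]], jaw=[255, 255, 255, 255])

```text
clock: 13.8
tcp_pos: [0.5451, -0.054, 0.3211]
orientation: [3.068, 0.674, 0.001]
contact_force: [0.7, -0.4, -1.9]
grip_width: 0.0132
```

```bash
python3 rel.py 15
```

```text
collar circ mm [-1.32666116  1.62877937] 0.02072587782781959
p [ 0.5449 -0.054   0.3207] psi 24.8 tilt z [-2.e-04 -1.e-04 -1.e+00] d tool mm [ 1.2  2.3 -4.3] units [ 0.01   0.019 -0.036] total 0.005 joints [-0.55  0.44  0.69  1.98 -0.37  0.85  0.77]
twist deg [ 0.    0.01 -0.03] units [ 0.      0.0001 -0.0003]
F [-0.88 -0.43 -2.45] w 0.013042102835715197 t 13.85
```

View pics/wr15.png

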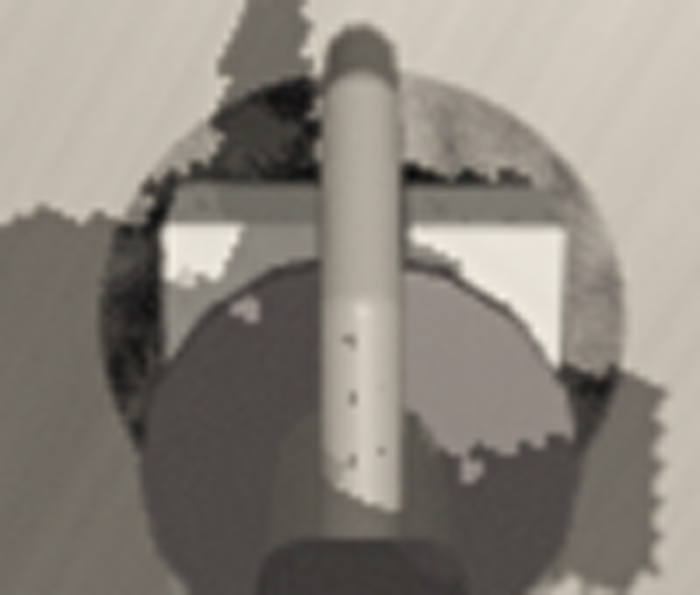

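>>> apply_moves(dp=[[0.002, 0, 0.02], [0, 0, 0.025], [0, 0, 0.025]], twist=[[0, 0, 0], [0, 0, 0], [0, 0, 0]], jaw=[255, 255, 255])

```text
clock: 14.15
tcp_pos: [0.5454, -0.0539, 0.3118]
orientation: [3.068, 0.674, 0.0]
contact_force: [0.7, -0.3, -1.9]
grip_width: 0.0129
```

```bash
python3 rel.py 16
```

```text
collar circ mm [-1.38877189  1.59464521] 0.02069991636465036
p [ 0.5452 -0.0538  0.3113] psi 24.8 tilt z [-6.e-04 -3.e-04 -1.e+00] d tool mm [  0.9   2.3 -13.7] units [ 0.008  0.019 -0.114] total 0.014 joints [-0.55  0.46  0.68  1.98 -0.38  0.83  0.78]
twist deg [ 0.    0.04 -0.03] units [ 0.      0.0003 -0.0002]
F [ 0.84 -1.11 -1.51] w 0.012880424580836027 t 14.2
```

>>> apply_moves(dp=[[0, 0, 0.02], [0, 0, 0.02], [0, 0, 0.02]], twist=[[0, 0, 0], [0, 0, 0], [0, 0, 0]], jaw=[255, 255, 255], grip_force=80)

```text
clock: 14.5
tcp_pos: [0.5454, -0.0541, 0.3044]
orientation: [-3.068, -0.673, -0.0]
contact_force: [-3.0, 0.1, 4.2]
grip_width: 0.0128
```

```bash
python3 rel.py 17
```

```text
collar circ mm [-1.42441265  0.21190125] 0.021513315425575427
p [ 0.5454 -0.054   0.3041] psi 24.8 tilt z [-1.e-04  1.e-04 -1.e+00] d tool mm [  0.8   2.  -20.9] units [ 0.007  0.017 -0.174] total 0.021 joints [-0.54  0.47  0.68  1.99 -0.4   0.82  0.79]
twist deg [-0.01  0.   -0.04] units [-0.0001  0.     -0.0003]
F [-1.04  0.22  4.65] w 0.01259721285863857 t 14.55
```

View pics/wr17.png

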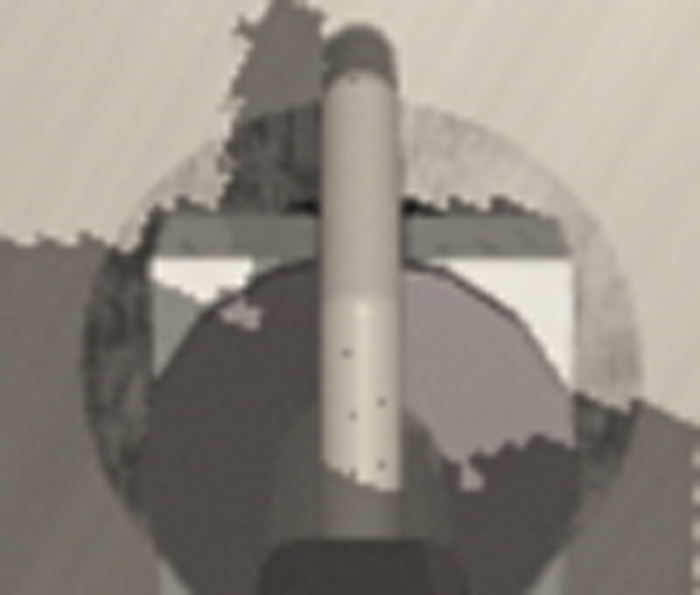

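>>> apply_moves(dp=[[0, 0, 0.02], [0, 0, 0.02], [0, 0, 0.02]], twist=[[0, 0, 0], [0, 0, 0], [0, 0, 0]], jaw=[255, 255, 255])

```text
clock: 14.85
tcp_pos: [0.5457, -0.0545, 0.2986]
orientation: [-3.067, -0.673, -0.002]
contact_force: [-7.9, 1.9, 30.8]
grip_width: 0.013
```

```bash
python3 -c "
from h import *
plan(.5454,-.054,.2965,24.8)"
```

```text
p [ 0.5457 -0.0545  0.2986] psi 24.7 tilt z [ 6.0e-04  1.8e-03 -1.0e+00] d tool mm [-0.1 -0.6  2.1] units [-0.001 -0.005  0.018] total 0.002 joints [-0.53  0.47  0.67  1.99 -0.4   0.81  0.8 ]
twist deg [-0.08 -0.08 -0.06] units [-0.0007 -0.0006 -0.0005]
F [-7.89  1.91 30.82] w 0.013014796104736983 t 14.85
```

>>> apply_moves(dp=[[0, 0, 0.003], [0, 0, 0.006]], twist=[[0, 0, 0], [0, 0, 0]], jaw=[255, 255])

```text
clock: 15.05
tcp_pos: [0.5456, -0.0549, 0.299]
orientation: [-3.066, -0.671, -0.001]
contact_force: [-2.5, -0.2, 7.4]
grip_width: 0.0126
```

```bash
python3 - <<'E'
from h import *
plan(.5454,-.054,.2965,24.8)
s=grab('scene'); save(s,'sc18',(180,130,300,270),4.2)
f=grab('wrist'); save(f,'wr18',(200,130,350,340),2.8)
t=grab('top'); save(t,'tp18')
plan(.5454,-.054,.2965,24.8)
K=f['intrinsics'];H=np.array(f['hand_eye']);z=f['z_map']
v,u=np.mgrid[:420,:560]; a=(u-K[0,2])/K[0,0];b=(v-K[1,2])/K[1,1];th=np.hypot(a,b)+1e-9
P=np.stack([a/th*np.tan(th)*z,b/th*np.tan(th)*z,z],-1)@H[:3,:3].T+H[:3,3]
R=Rot.from_rotvec(f['obs']['orientation']).as_matrix(); W=P@R.T+f['obs']['tcp_pos']
for (x,y) in [(250,203),(305,206),(255,225),(300,222),(276,310),(240,180)]: print((x,y),P[y,x].round(4),W[y,x].round(4))
E
```

```text
p [ 0.5456 -0.0549  0.299 ] psi 24.7 tilt z [ 1.0e-04  3.5e-03 -1.0e+00] d tool mm [ 0.2 -0.9  2.5] units [ 0.001 -0.007  0.021] total 0.003 joints [-0.53  0.47  0.67  1.99 -0.41  0.81  0.8 ]
twist deg [-0.18 -0.09 -0.09] units [-0.0015 -0.0008 -0.0008]
F [-2.49 -0.17  7.36] w 0.012625793824014419 t 15.05
p [ 0.5456 -0.0548  0.2989] psi 24.7 tilt z [ 2.0e-04  3.4e-03 -1.0e+00] d tool mm [ 0.1 -0.9  2.4] units [ 0.001 -0.007  0.02 ] total 0.003 joints [-0.53  0.47  0.67  1.99 -0.41  0.81  0.8 ]
twist deg [-0.17 -0.09 -0.08] units [-0.0014 -0.0007 -0.0007]
F [-3.51  1.77  9.1 ] w 0.01255292551708727 t 15.2
(250, 203) [-0.0183 -0.0174  0.2356] [ 0.5218 -0.0459  0.0634]
(305, 206) [ 0.0176 -0.0154  0.2355] [ 0.5552 -0.0327  0.0635]
(255, 225) [-0.015  -0.0038  0.231 ] [ 0.5304 -0.0569  0.0679]
(300, 222) [ 0.0143 -0.0057  0.2316] [ 0.5563 -0.0429  0.0674]
(276, 310) [-0.0012  0.0028  0.1448] [ 0.5457 -0.0574  0.1542]
(240, 180) [-0.0267 -0.0286  0.2558] [ 0.5094 -0.0392  0.0432]
```

View pics/sc18.png

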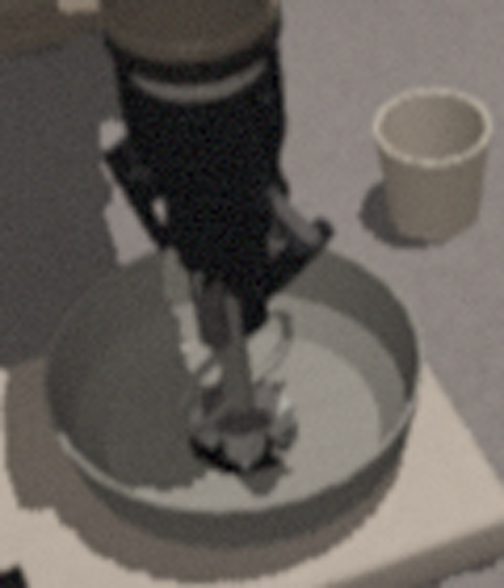

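View pics/wr18.png

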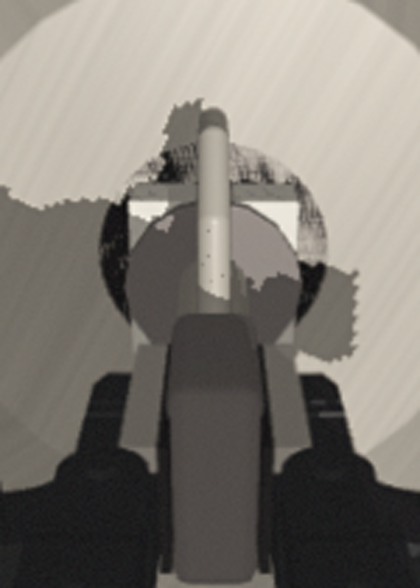

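View pics/tp18.png

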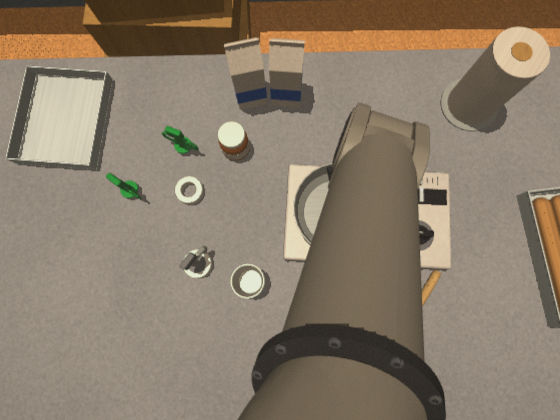

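>>> apply_moves(dp=[[0, 0, 0.01]], twist=[[0, 0, 0]], jaw=[255])

```text
clock: 15.3
tcp_pos: [0.5457, -0.0551, 0.2988]
orientation: [-3.065, -0.671, -0.002]
contact_force: [-5.8, 2.1, 17.9]
grip_width: 0.0127
```

```bash
python3 - <<'E'
from h import *
for i in range(5):
    f=grab('wrist'); o=f['obs']; print(o['clock'],o['tcp_pos'].round(4),o['contact_force'].round(1))
t=grab('top'); 
u=None
save(t,'tp19',(390,160,460,250),6)
f=grab('scene'); save(f,'sc19',(110,230,230,310),6)
E
```

```text
15.3 [ 0.5457 -0.0551  0.2988] [-5.8  2.1 17.9]
15.35 [ 0.5457 -0.0552  0.2989] [-4.6  0.7 12.8]
15.4 [ 0.5457 -0.0551  0.2989] [-4.6  0.8 13.2]
15.45 [ 0.5457 -0.0551  0.2989] [-4.6  1.2 13.4]
15.5 [ 0.5457 -0.0551  0.2989] [-5.3  1.6 14. ]
```

View pics/sc19.png

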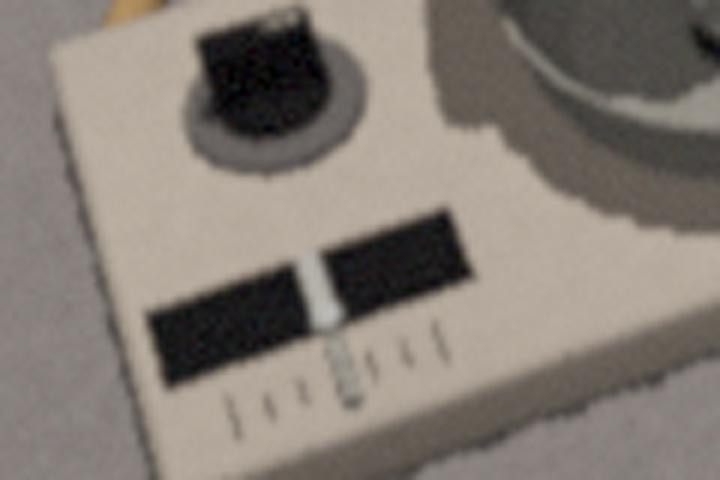

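The force holds steady at about 13 N plus the beater's weight, which is above the roughly 11 N needed to reach the stop. The drive face is about 10 mm down, the pointer is at the mark, and the hook, cup and jar haven't moved. I'll hand in now.

```bash
python3 -c "
from bench import r
r.hand_in(); o=r.get_obs(); print(o['clock'],o['tcp_pos'],o['contact_force'],o['grip_width'])"
```

```text
the job is handed in; nothing more can be done
the job is handed in; nothing more can be done
```

I handed the job in at about 15.6 s on the robot's clock; no verdict was reported.

- **Dial:** I turned it clockwise until the pointer stood at the steel mark. The checks put the two tips 0.5 mm apart with the dial still gripped. After release, the body centrelines differed by about 0.6 mm, with the pointer slightly past the mark. A last scene-camera picture still showed them in line.
- **Beater:** I took the grey two-loop beater out of its stand and turned it to match the drive at about 24.8°. The foot slid into the slots with no contact force. Measured heights show the collar resting on the drive face.
- **Pressing:** The drive face is at about 63.5 mm, down from 74 mm, so it is at or very near its bottom stop. The gripper still holds the beater (opening about 12.7 mm) and the wrist reads a steady 13–14 N. It briefly read about 31 N when the drive first hit the stop, so I eased off.
- **Bystanders:** The hook, cup and jar are where they started in the last full top view.
- **Disagreement between checks:** My world-frame estimate of the drive's centre and the wrist-camera view differed by about 2 mm sideways. I followed the wrist view, and the free insertion bore that out.

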